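# Nip up a gearbox lifting eye with a tommy bar

### The job

The lifting eye on top of the gearbox is only part-way screwed in. Take the steel bar from its wooden rest, slide it through the loop of the eye and use it to turn the eye clockwise (seen from above) until it is fully home, nipping it up firmly against the stop but not forcing it. Then draw the bar out and lay it back on its rest; do not touch the gearbox or the eye with the gripper, and leave the other things alone.

Things in the scene. Friction and masses are not known exactly. Their poses are not given: they have to be found in the camera images.
- gearbox: cast aluminium gearbox, fixed; 190 x 150 mm (x, y), deck 75 mm high, round boss (40 mm) mid-deck up to 89 mm; 24 mm shaft at the +x end. The eye's right-hand thread (pitch 3 mm) has 0.6 to 1 rad left to a rigid stop, whose angle is not known and must be felt; drag 0.12 N m, stays where left. Nipped firmly: 0.4 to 1.0 N m against the stop, about 6 N sideways on the bar 100 mm from the eye. Origin: centre of its underside, z up
- eye_hole (a point): centre of the hole of the dark steel lifting eye, which stands upright on the boss and turns about the vertical line through this point; both ends of the hole are alike. Hole 16 mm across, 18 mm long, mouths rounded 5 mm; 113 mm above the bench when the eye is home, under 1 mm higher before. Ring 36 mm across outside, on a collar 34 mm across, 8 mm high. x: the hole's axis, level, turns with the eye
- bar: plain round steel bar, 12 mm in diameter, 240 mm long, round-nosed ends, about 0.2 kg, lying level in the two V notches of the rest. In the hole it has about 0.33 rad of slack either way before it bites. Origin at its middle, x along its length
- rest: wooden bar rest, fixed to the bench: base 210 x 70 x 12 mm (long side along its x) with two V-notched uprights, 12 mm thick, 48 mm wide and about 55 mm high, at 85 mm either side of its middle; free between them. Origin: centre of its underside, z up
- rest_seat (a point): where the middle of the bar lies when it is in the rest, above the middle of the rest, 42 mm above the bench; x along the bar
- socket: bystander: dark steel socket, 32 mm across, 38 mm high, standing; origin at the centre of its underside
- spanner: bystander: steel spanner 170 mm long, lying on the bench; origin on its underside
- spray: bystander: spray can 58 mm across, 170 mm high, standing; origin at the centre of its underside
- offcut: bystander: wooden offcut 130 x 60 x 35 mm; origin at the centre of its underside
Not all that is in view belongs to the job. Leave any purple or turquoise look-alike of the rest alone.

How it is judged:
By the outcome, as a careful person would: the job done as asked, in the order asked, and still so for the second after the job is handed in, with the robot touching nothing.
It also fails if it takes over 66 s, if anything falls off the work surface, if the arm or the gripper's body presses on something with over 40 N, if the wrist force passes 120 N, or if a joint passes its speed limit or range.

### The arm

A 6-joint arm with a two-finger parallel gripper is mounted at the origin on the work surface. World frame = base frame: x ahead of the robot, y to its left, z up, the work surface at z = 0. Lengths are in m, angles in degrees, forces in N, time in s.
With the tool pointing down it reaches from about 0.275 to 0.775 m from the base axis. Payload 14.6 kg.
Tool frame: the origin (TCP) lies at the very end of the fingers, on their centre line; the grasp point (between the pads) lies 19 mm behind it; z points along the fingers, x is the direction in which the jaws open and shut, and the axes are right-handed (so a half turn about z gives the same grasp; the last joint's range is limited). The gripper opens to 85 mm and grips with 20 to 120 N. Pads are 22 mm wide; open, the fingers measure 114 mm over their backs; the gripper's body (76 mm by 85 mm) begins 54 mm behind the grasp point. The pads swing forward as they close: fully open they stand 13 mm farther back than shut.
Start: joints at [-78.799, 15.075, -2.767, 72.158, 0, 81.102], TCP at [0.18, -0.493, 0.231] pointing down, gripper open.
Joint ranges: [-151.79, 151.79], [-50.71, 97.33], [-67.44, 78.34], [-121.81, 120.89], [-77.56, 73.72], [-180, 180]. Speed limits (degrees/s): [108.29, 108.29, 147.25, 159.86, 180, 180].

### API

Orientations are given as [roll, pitch, yaw] about the fixed x, y, z axes, in that order (R = Rz(yaw) Ry(pitch) Rx(roll)).
In Python, from rig import manip gives the robot as it stands.
- The arm moves only by the tool carry_out, never from a script. Its argument "deltas" is one flat list of numbers, 7 for each row, row after row: the shift along the tool's x, y, z in mm, then the turn, a rotation vector about the tool's x, y, z in degrees, then the closure in counts, from 0 (fully open) to 255 (shut). A call has 1 to 20 rows; each row shifts and turns the commanded pose from where the row before left it, along the tool's axes as they then stand; what a row does not reach is not made up. A row lasts 1/8 s, in which the tool goes at most 62.5 mm and 10.7 degrees, less where a joint would pass 70% of its speed; a pose out of reach is approached as far as the arm can. A call is refused whole if a number of a shift passes 62.5 or a number of a turn 10.7, either way. A call with a gripper value outside its range is refused whole. The fingers move at their own pace and stop on an object; the grip force is fixed at half the most. Time passes only in rows, so rows that do not move let the fingers close. It gives the time, the measured TCP pose, the force and the opening at its end, in the units of the state.
- manip.sense(): the state, without advancing time (a new reading comes with each control period).
- manip.grab_frame(name): name is "side" or "top" or "wrist"; returns the picture (480x640x3 uint8, blue, green, red); there is no depth.
- manip.camera_info(name): a dict with "fov_y" (degrees; the focal length in pixels is half the picture's height over the tangent of half this angle, whatever the lens; pixels are square), "cx", "cy" (the principal point, pixels), "view" (4x4, takes a point from world to camera coordinates). Camera axes: x right, y up, looking along -z (the intrinsics and any distortion apply to the point x, -y, -z); pixel columns grow to the right and rows downward; lengths in m; the calibration is good to about 2 mm. The wrist camera is an equidistant fisheye: a pixel r from the principal point sees the ray r / f radians off the axis. A picture is of the moment at which its call begins: read the wrist's pose just before it. camera_info takes no time and is no camera call; for the wrist camera it gives the pose at the moment of the call.
- manip.sign_off(): hands the job in, once; it reports no verdict.
The state is a dict: "clock": time; "qpos": joint angles; "dq": joint speeds; "joint_torque": joint torques, N m; "position": TCP position; "tcp_rot": TCP orientation; "contact_force": force on the tool from outside, world axes, zero at the start; "ft_torque": the same for the moment, N m; "width": finger opening in m.
Only numpy, scipy, OpenCV 4.12 (cv2) and the standard library are available. Lean on these libraries where they do the work, as an engineer would, in place of code of your own. Each camera call takes 0.05 s, during which the arm holds its last target.

## Working session

There is one attempt and no reset: what is moved stays moved. The work goes in short steps, Python scripts to look and compute and a tool call to move; the robot and the scene stay as the last step left them, time stands still between calls to the robot, and variables do not carry over. Pictures are saved under pics/ and viewed, and the job is handed in when it is done.

Besides the shell and the picture viewer there is one more tool, called after ">>>" as name(argument=value, ...) on one line, values as JSON. carry_out: Moves the arm, as the interface text tells. Its arguments: {"type":"object","properties":{"deltas":{"type":"array","items":{"type":"number"}}},"required":["deltas"]}

```bash
ls; mkdir -p pics; python3 - <<'E'
from rig import manip
import cv2
s=manip.sense();print(s)
for n in ("side","top","wrist"):
    i=manip.camera_info(n);print(n,i)
    cv2.imwrite(f"pics/{n}0.png",manip.grab_frame(n))
E
```

```text
pics
{'clock': 0.0, 'qpos': array([-7.87988427e+01,  1.51001427e+01, -2.80434166e+00,  7.21602098e+01,
        2.01038380e-03,  8.11028439e+01]), 'dq': array([-0.0111288 ,  0.03928465,  0.02129438,  0.0365542 , -0.02103667,
       -0.01392391]), 'joint_torque': array([ 3.75261428e-03, -6.37627816e+01,  3.84561038e+01,  1.39197323e-02,
        1.34207557e-04,  1.81576610e-05]), 'position': array([ 0.18036205, -0.49273774,  0.23080957]), 'tcp_rot': array([-1.79988008e+02,  6.36047892e-02, -6.99016810e+01]), 'contact_force': array([ 0.55699532, -0.47181393, -0.42590642]), 'ft_torque': array([ 0.01813233, -0.01495108, -0.01203782]), 'width': 0.08576912770929446}
side {'fov_y': 43.818294907881565, 'cx': 316.73341997229716, 'cy': 237.21989339700855, 'view': array([[-0.97364106, -0.2278098 ,  0.01121506,  0.44376064],
       [ 0.13357341, -0.52964541,  0.83763589, -0.17442544],
       [-0.18488166,  0.81705473,  0.54611385, -1.2672681 ],
       [ 0.        ,  0.        ,  0.        ,  1.        ]])}
top {'fov_y': 43.84951537071498, 'cx': 318.1412838025252, 'cy': 251.3268948262188, 'view': array([[ 0.02349827, -0.99968711, -0.00857365, -0.0694376 ],
       [ 0.99514154,  0.02256953,  0.09583285, -0.47035177],
       [-0.09560936, -0.0107839 ,  0.99536052, -1.48753247],
       [ 0.        ,  0.        ,  0.        ,  1.        ]])}
wrist {'fov_y': 65.70646984690485, 'cx': 324.5862551625055, 'cy': 239.98677872243894, 'view': array([[ 0.34342637, -0.93917894, -0.00111853, -0.52359047],
       [ 0.90452948,  0.33107627, -0.26872834,  0.03579899],
       [ 0.25275432,  0.09127665,  0.96321536, -0.37896581],
       [ 0.        ,  0.        ,  0.        ,  1.        ]])}
```

View pics/top0.png

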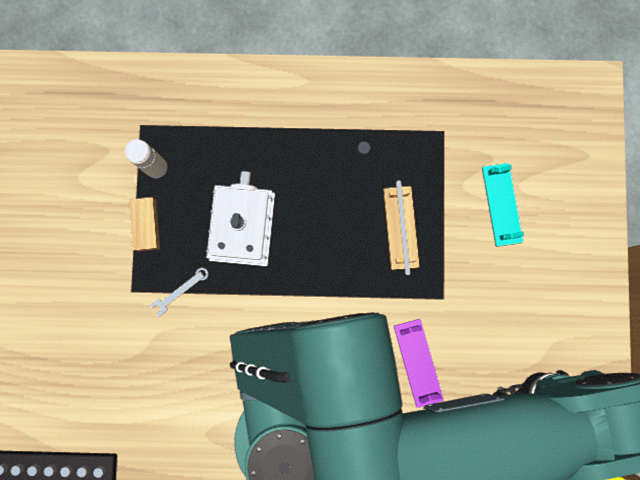

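View pics/side0.png

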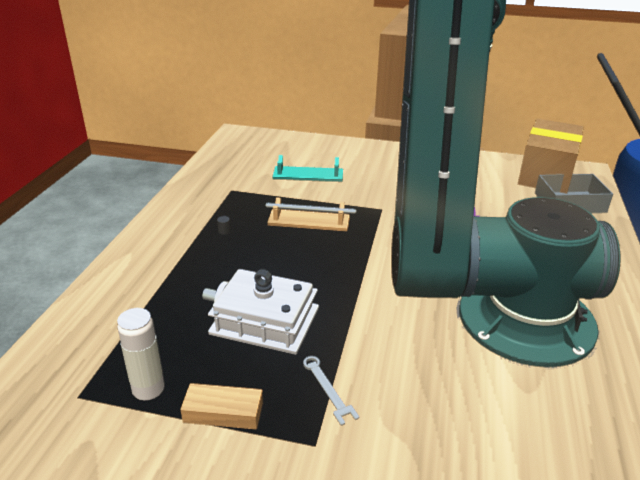

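View pics/wrist0.png

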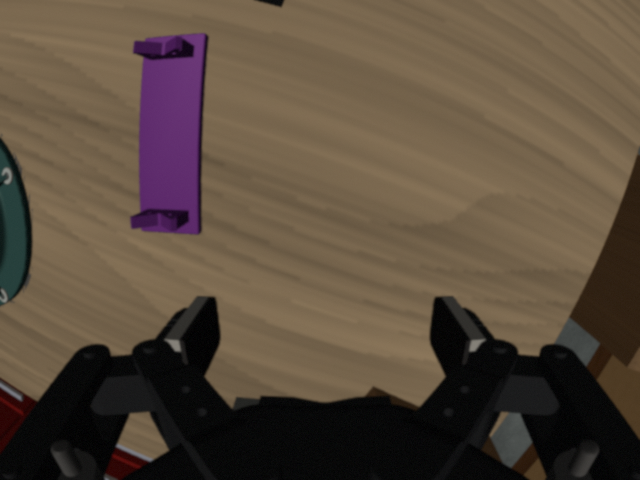

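Top view: the wooden rest with the bar is at (402,228). Look-alikes are the turquoise rest at (503,205), the purple rest at (418,363) and the wooden offcut at (145,223). The gearbox eye is at (237,220). I choose the wooden rest that holds the bar, and check it in crops.

```bash
cat > h.py <<'E'
import numpy as np, cv2
from rig import manip
from scipy.spatial.transform import Rotation as R
def fpx(i): return 240/np.tan(np.radians(i["fov_y"]/2))
def ray(name,u,v,i=None):
    i=i or manip.camera_info(name);f=fpx(i);V=i["view"]
    a=(u-i["cx"])/f;b=(v-i["cy"])/f
    if name=="wrist":
        t=np.hypot(a,b);s=np.sin(t)/max(t,1e-9);d=np.array([a*s,-b*s,-np.cos(t)])
    else: d=np.array([a,-b,-1.])
    Rm=V[:3,:3];c=-Rm.T@V[:3,3];w=Rm.T@d
    return c,w/np.linalg.norm(w)
def atz(name,u,v,z,i=None):
    c,w=ray(name,u,v,i);return c+w*(z-c[2])/w[2]
def proj(name,p,i=None):
    i=i or manip.camera_info(name);f=fpx(i);V=i["view"]
    q=V[:3,:3]@np.array(p)+V[:3,3];a,b,c=q[0],-q[1],-q[2]
    if name=="wrist":
        r=np.hypot(a,b);t=np.arctan2(r,c);k=f*t/max(r,1e-9);return i["cx"]+a*k,i["cy"]+b*k
    return i["cx"]+f*a/c,i["cy"]+f*b/c
def tri(obs):
    A=np.zeros((3,3));b=np.zeros(3);L=[]
    for n,u,v,i in obs:
        c,w=ray(n,u,v,i);P=np.eye(3)-np.outer(w,w);A+=P;b+=P@c;L.append((c,w))
    x=np.linalg.solve(A,b);return x,[np.linalg.norm((np.eye(3)-np.outer(w,w))@(x-c)) for c,w in L]
E
python3 - <<'E'
from h import *
t=cv2.imread("pics/top0.png");s=cv2.imread("pics/side0.png")
cv2.imwrite("pics/c1.png",cv2.resize(t[165:285,370:530],None,fx=5,fy=5,interpolation=cv2.INTER_CUBIC))
cv2.imwrite("pics/c2.png",cv2.resize(t[165:285,190:290],None,fx=5,fy=5,interpolation=cv2.INTER_CUBIC))
cv2.imwrite("pics/c3.png",cv2.resize(s[180:350,190:370],None,fx=3.5,fy=3.5,interpolation=cv2.INTER_CUBIC))
print(atz("top",399,181,.048),atz("top",408,273,.048),atz("top",237,220,.12))
E
```

```text
[ 0.65156849 -0.25793     0.048     ] [ 0.42049143 -0.28262763  0.048     ] [0.53301586 0.13540469 0.12      ]
```

View pics/c1.png

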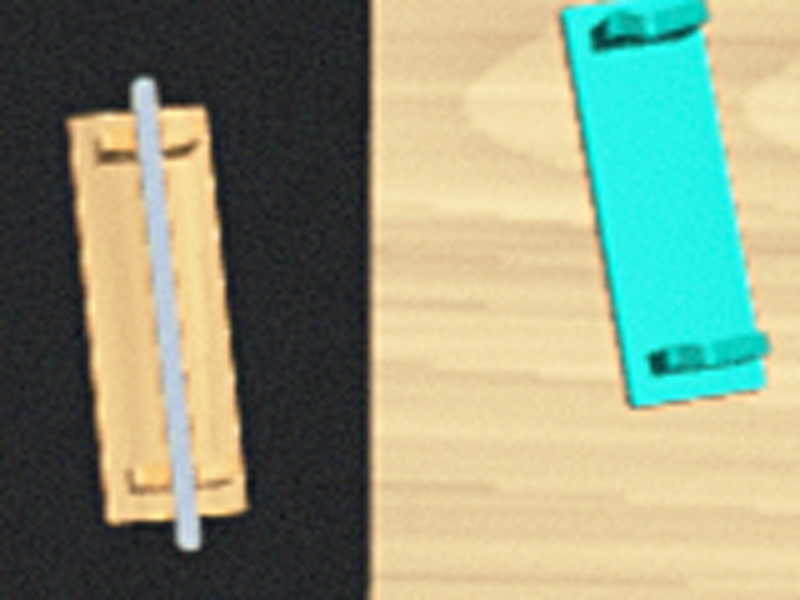

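View pics/c2.png

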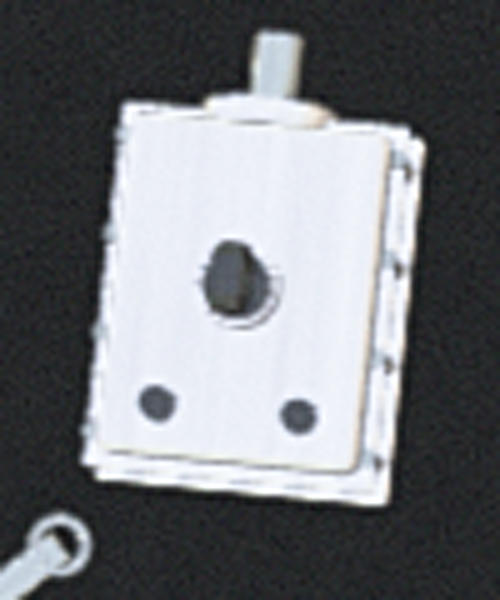

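View pics/c3.png

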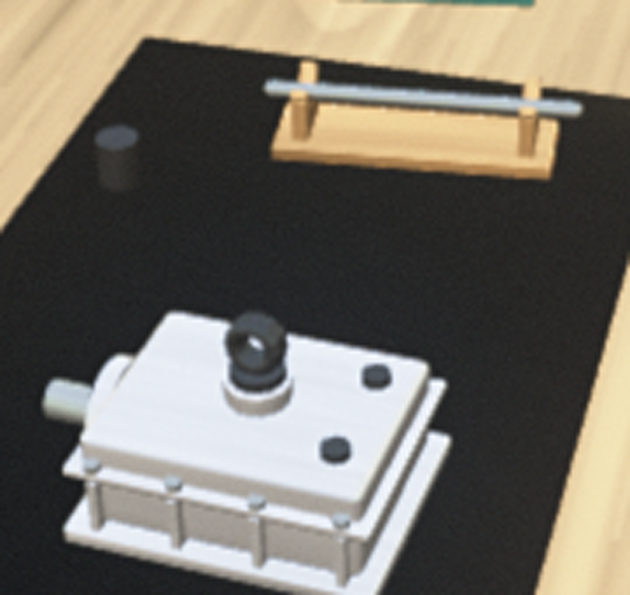

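The crops show the wooden rest carrying the bar, ends at (399,181) and (408,273) in the top view. The eye is at (237,220), and its hole axis lies roughly along world y. Next I work out the camera geometry and the first move.

```bash
cat >> h.py <<'E'
def pose(s=None):
    s=s or manip.sense();return np.array(s["position"]),R.from_euler("xyz",s["tcp_rot"],degrees=True)
def delta(tp,rpy,s=None):
    """total tool-frame shift (mm) if translated with current orientation, and rotvec deg"""
    p,r=pose(s);t=R.from_euler("xyz",rpy,degrees=True)
    return r.inv().apply(np.array(tp)-p)*1000, np.degrees((r.inv()*t).as_rotvec())
E
python3 - <<'E'
from h import *
p,r=pose();i=manip.camera_info("wrist");V=i["view"];c=-V[:3,:3].T@V[:3,3]
print("cam in tool",r.inv().apply(c-p),"axis",r.inv().apply(-V[2,:3]),"right",r.inv().apply(V[0,:3]))
print(delta([.50,-.27,.25],[180,0,96]))
E
```

```text
cam in tool [-0.00087485 -0.06724444 -0.14317795] axis [-2.09530513e-04  2.68873452e-01  9.63175489e-01] right [9.99999968e-01 1.94634811e-04 1.63208444e-04]
(array([ -99.45252958, -376.75890255,  -18.9374199 ]), array([-6.83618123e-02, -2.28670280e-03, -1.65903066e+02]))
```

```bash
cat >> h.py <<'E'
def plan(way,g,p=None,r=None):
    """way: list of (pos, rpy, nrows); prints rounded rows, reports end"""
    if p is None: p,r=pose()
    out=[]
    for tp,rpy,n in way:
        tp=np.array(tp);t=R.from_euler("xyz",rpy,degrees=True)
        p0=p.copy();
        for k in range(n):
            goal=p0+(tp-p0)*(k+1)/n
            d=np.round(r.inv().apply(goal-p)*1000,1)
            w=np.degrees((r.inv()*t).as_rotvec())/(n-k);w=np.round(w,1)
            out+=[list(d)+list(w)+[g]]
            p=p+r.apply(d/1000);r=r*R.from_rotvec(np.radians(w))
    print(len(out),"end",p,r.as_euler("xyz",degrees=True))
    for o in out: print(", ".join(f"{x:g}" for x in np.array(o)+0.0)+",")
E
python3 - <<'E'
from h import *
plan([([.47,-.277,.24],[180,0,96],17)],0)
E
```

```text
17 end [ 0.47004652 -0.27702905  0.23996167] [-1.79995803e+02 -4.66995872e-02  9.59969192e+01]
-6.1, -20.4, -0.5, 0, 0, -9.8, 0,
-2.5, -21.1, -0.6, 0, 0, -9.8, 0,
1.1, -21.2, -0.5, 0, 0, -9.8, 0,
4.7, -20.7, -0.5, 0, 0, -9.8, 0,
8.2, -19.6, -0.5, 0, 0, -9.7, 0,
11.3, -18, -0.6, 0, 0, -9.8, 0,
14.3, -15.7, -0.5, 0, 0, -9.7, 0,
16.7, -13.2, -0.5, 0, 0, -9.8, 0,
18.7, -10.1, -0.5, 0, 0, -9.7, 0,
20.1, -6.8, -0.6, 0, 0, -9.8, 0,
21, -3.3, -0.5, 0, 0, -9.7, 0,
21.2, 0.3, -0.5, 0, 0, -9.8, 0,
20.9, 3.9, -0.5, 0, 0, -9.7, 0,
19.9, 7.4, -0.6, 0, 0, -9.8, 0,
18.4, 10.7, -0.5, 0, 0, -9.7, 0,
16.4, 13.6, -0.5, 0, 0, -9.8, 0,
13.7, 16.2, -0.5, 0, 0, -9.7, 0,
```

>>> carry_out(deltas=[-6, -20.5, -0.5, 0, 0, -9.8, 0, -2.5, -21, -0.5, 0, 0, -9.8, 0, 1, -21, -0.5, 0, 0, -9.8, 0, 4.5, -20.5, -0.5, 0, 0, -9.8, 0, 8, -19.5, -0.5, 0, 0, -9.7, 0, 11.5, -18, -0.5, 0, 0, -9.8, 0, 14.5, -15.5, -0.5, 0, 0, -9.7, 0, 16.5, -13, -0.5, 0, 0, -9.8, 0, 18.5, -10, -0.5, 0, 0, -9.7, 0, 20, -7, -0.5, 0, 0, -9.8, 0, 21, -3.5, -0.5, 0, 0, -9.7, 0, 21, 0.5, -0.5, 0, 0, -9.8, 0, 21, 4, -0.5, 0, 0, -9.7, 0, 20, 7.5, -0.5, 0, 0, -9.8, 0, 18.5, 10.5, -0.5, 0, 0, -9.7, 0, 16.5, 13.5, -0.5, 0, 0, -9.8, 0, 13.5, 16, -0.5, 0, 0, -9.7, 0])

```text
clock: 2.28
position: [0.4694, -0.2773, 0.2396]
tcp_rot: [-180.0, -0.0, 96.3]
contact_force: [1.0, -0.5, 0.0]
width: 0.0852
```

```bash
python3 - <<'E'
from h import *
import pickle
s=manip.sense();print(s["clock"],s["position"],s["tcp_rot"],s["qpos"])
i=manip.camera_info("wrist");pickle.dump(i,open("pics/w1.pkl","wb"));cv2.imwrite("pics/w1.png",manip.grab_frame("wrist"))
cv2.imwrite("pics/top1.png",manip.grab_frame("top"));cv2.imwrite("pics/side1.png",manip.grab_frame("side"))
E
```

```text
2.275 [ 0.4693984  -0.27725972  0.23961189] [-1.79984991e+02 -1.71635514e-02  9.63220123e+01] [-3.91355904e+01  1.69624443e+01  1.23792709e+00  7.42982440e+01
  1.34144493e-03 -4.54576052e+01]
```

View pics/w1.png

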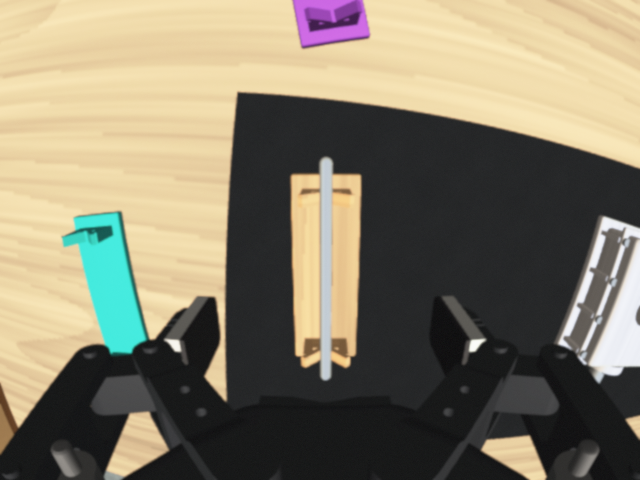

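Wrist view: the bar runs from (326,160) to (325,378) on the wooden rest, with V notches at (326,197) and (326,348).

```bash
python3 - <<'E'
from h import *
import pickle
i=pickle.load(open("pics/w1.pkl","rb"));im=cv2.imread("pics/w1.png")
# sub-pixel bar centreline
def bar(im,r0,r1,c0,c1):
    pts=[]
    for v in range(r0,r1):
        row=im[v,c0:c1].astype(int);m=(row[:,0]>=row[:,2]-2)&(row.sum(1)>300)
        u=np.where(m)[0]
        if len(u)>4: pts.append((c0+u.mean(),v,len(u)))
    return np.array(pts)
b=bar(im,140,400,300,350);print(b[0],b[-1],b[::40])
for z in (.042,):
    P=np.array([atz("wrist",u,v,z,i)[:2] for u,v,_ in b]);
    l=cv2.fitLine(P.astype(np.float32),cv2.DIST_HUBER,0,.01,.01).ravel();print("fit",l,np.degrees(np.arctan(l[1]/l[0])))
    print(P[0],P[-1],(P[0]+P[-1])/2,np.linalg.norm(P[0]-P[-1]))
    # top
    for n,f in(("top","pics/top0.png"),("side","pics/side0.png")):
        for e in (P[0],P[-1]): print(n,proj(n,[*e,.042]))
E
```

```text
[326. 160.   7.] [325. 379.   7.] [[326.  160.    7. ]
 [326.  200.    9. ]
 [326.  240.    9. ]
 [326.  280.    9. ]
 [325.5 320.    8. ]
 [325.5 360.    8. ]]
fit [ 0.9942619   0.10697322  0.5393077  -0.26765594] 6.140864
[ 0.41976894 -0.28068195] [ 0.65613125 -0.25537462] [ 0.53795009 -0.26802829] 0.23771328061700878
top (np.float64(406.8727145206394), np.float64(273.41608729303914))
top (np.float64(397.7055702629857), np.float64(179.7073481475786))
side (np.float64(354.9973666704594), np.float64(212.02828306911772))
side (np.float64(265.019789783516), np.float64(205.51007372991214))
```

View pics/top1.png

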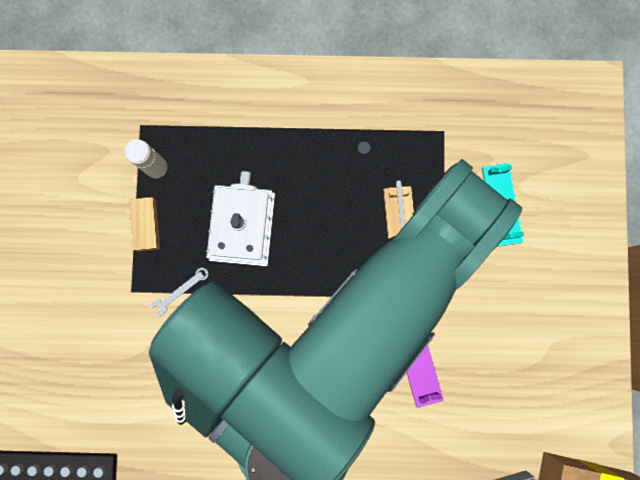

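```bash
python3 - <<'E'
from h import *
plan([([.60,.05,.23],[180,0,96.3],7),([.60,.05,.23],[180,0,96.3],1)],0)
E
```

```text
8 end [0.60003822 0.05000097 0.23002172] [-1.79975020e+02 -1.97767565e-02  9.62723986e+01]
44.6, 23.5, 1.4, 0, 0, 0, 0,
44.5, 23.4, 1.3, 0, 0, -0.1, 0,
44.6, 23.5, 1.4, 0, 0, 0, 0,
44.5, 23.6, 1.3, 0, 0, -0.1, 0,
44.5, 23.6, 1.4, 0, 0, 0, 0,
44.5, 23.6, 1.4, 0, 0, -0.1, 0,
44.4, 23.7, 1.3, 0, 0, 0, 0,
0, 0, 0, 0, 0, 0, 0,
```

>>> carry_out(deltas=[44.5, 23.5, 1.4, 0, 0, 0, 0, 44.5, 23.5, 1.4, 0, 0, 0, 0, 44.5, 23.5, 1.4, 0, 0, 0, 0, 44.5, 23.5, 1.4, 0, 0, 0, 0, 44.5, 23.5, 1.4, 0, 0, 0, 0, 44.5, 23.5, 1.4, 0, 0, 0, 0, 44.5, 23.5, 1.4, 0, 0, 0, 0, 0, 0, 0, 0, 0, 0, 0, 0, 0, 0, 0, 0, 0, 0])

```text
clock: 3.55
position: [0.5997, 0.0484, 0.2298]
tcp_rot: [-180.0, 0.0, 95.9]
contact_force: [-0.6, -0.6, 0.2]
width: 0.0854
```

```bash
cat >> h.py <<'E'
import pickle
def snap(tag):
    s=manip.sense();i=manip.camera_info("wrist");im=manip.grab_frame("wrist")
    pickle.dump((s,i),open(f"pics/{tag}.pkl","wb"));cv2.imwrite(f"pics/{tag}.png",im)
    print(s["clock"],s["position"],s["tcp_rot"]);return im,i
E
python3 - <<'E'
from h import *
snap("w2")
E
```

```text
3.55 [0.59966371 0.04840492 0.22981809] [-1.79968454e+02  1.42269703e-02  9.58771980e+01]
```

View pics/w2.png

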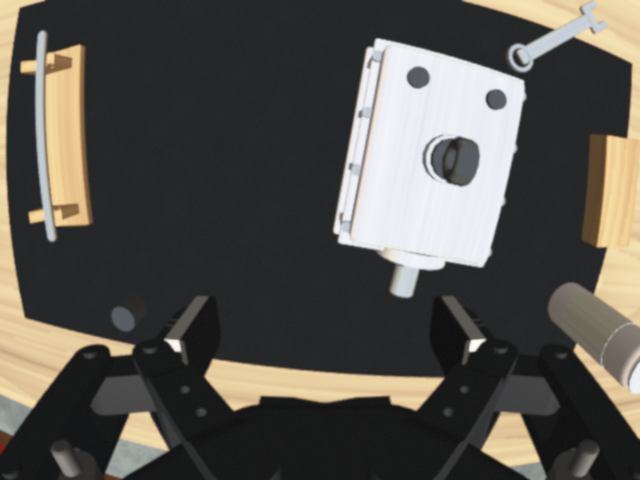

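>>> carry_out(deltas=[45, 5, 0, 0, 0, 0, 0, 45, 5, 0, 0, 0, 0, 0, 0, 0, 0, 0, 0, 0, 0, 0, 0, 0, 0, 0, 0, 0])

```text
clock: 4.1
position: [0.6005, 0.1385, 0.2301]
tcp_rot: [180.0, 0.0, 95.9]
contact_force: [-0.2, 0.2, 0.8]
width: 0.0854
```

```bash
python3 - <<'E'
from h import *
snap("w3")
E
```

```text
4.1 [0.60046036 0.13848525 0.23014318] [1.79994959e+02 1.74685587e-02 9.59076626e+01]
```

View pics/w3.png

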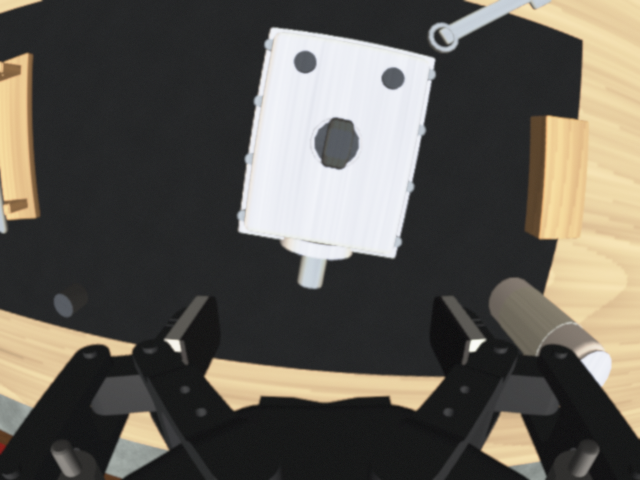

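Wrist views: the eye is at (458,160) in w2 and (337,143) in w3, where it is seen almost straight down. I zoom in on both.

```bash
python3 - <<'E'
from h import *
a=cv2.imread("pics/w2.png")[120:200,410:510];b=cv2.imread("pics/w3.png")[105:185,290:390]
f=lambda x:cv2.resize(x,None,fx=7,fy=7,interpolation=cv2.INTER_CUBIC)
g=lambda x:np.clip(x.astype(float)*1.6+10,0,255).astype(np.uint8)
cv2.imwrite("pics/e2.png",g(f(a)));cv2.imwrite("pics/e3.png",g(f(b)))
E
```

```text
(no output)
```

View pics/e2.png

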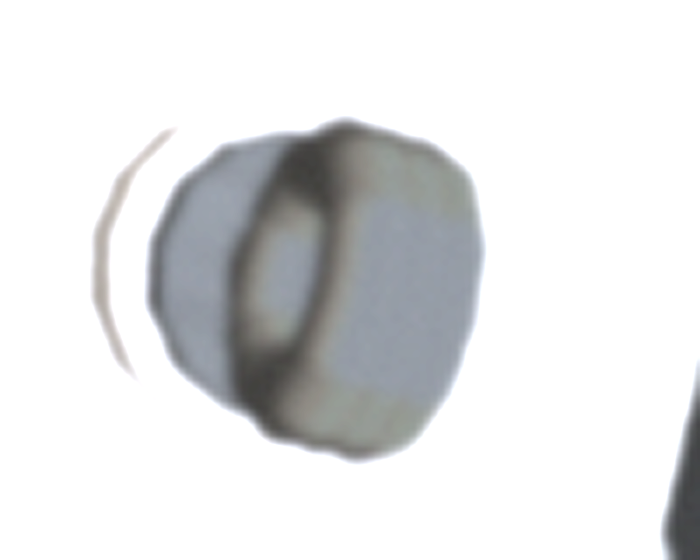

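View pics/e3.png

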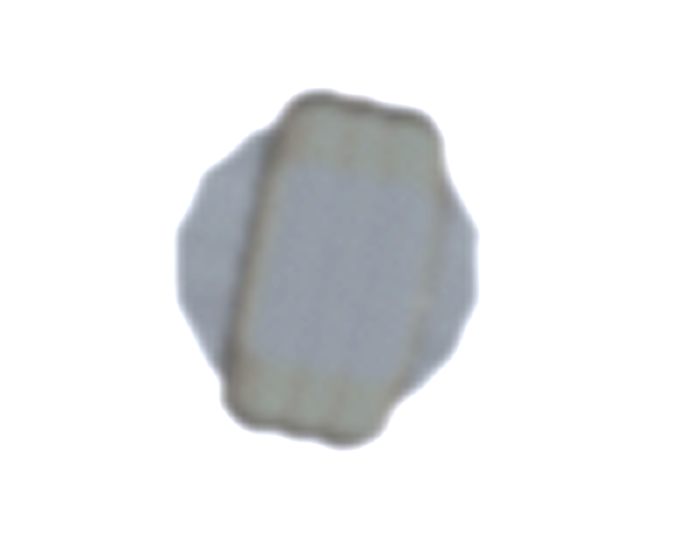

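```bash
python3 - <<'E'
from h import *
s,i=pickle.load(open("pics/w3.pkl","rb"))
c=[(295,98),(437,115),(378,440),(228,405)]
P=[atz("wrist",290+(x+.5)/7-.5,105+(y+.5)/7-.5,.1135,i) for x,y in c]
for p in P: print(p)
m=np.mean(P,0);a=(P[1]+P[2]-P[0]-P[3])/2;b=(P[3]+P[2]-P[0]-P[1])/2
print("centre",m,"width",np.linalg.norm(a),np.degrees(np.arctan2(a[1],a[0])),"len",np.linalg.norm(b),np.degrees(np.arctan2(b[1],b[0])))
# collar circle: left x=178,right x=477 at z .093..97
L=atz("wrist",290+178.5/7-.5,105+265/7,.097,i);Rr=atz("wrist",290+477.5/7-.5,105+265/7,.097,i);print("collar",(L+Rr)/2,np.linalg.norm(L-Rr))
s2,i2=pickle.load(open("pics/w2.pkl","rb"))
for n,j in(("w2",i2),): 
    u,v=proj("wrist",m,j);print("in e2",(u-410+.5)*7,(v-120+.5)*7)
print(proj("top",m),proj("side",m))
E
```

```text
[0.51702179 0.13542881 0.1135    ]
[0.51714041 0.1495042  0.1135    ]
[0.55015732 0.14723063 0.1135    ]
[0.54824039 0.13201611 0.1135    ]
centre [0.53313998 0.14104494 0.1135    ] width 0.014680279098397857 86.024526848543 len 0.032243351266643974 -5.058767759663654
collar [0.53363381 0.14094409 0.097     ] 0.03146049296055874
in e2 354.3593906969956 286.13174752998464
(np.float64(235.04054711647535), np.float64(220.29910166780803)) (np.float64(263.4231816584253), np.float64(278.8119511542744))
```

Eye centre is about (0.533, 0.141, 0.1135) with the hole axis at about 85.3° yaw. The side view agrees: it shows (263,278) against a predicted (263.4,278.8). Next, the grasp.

```bash
python3 - <<'E'
from h import *
plan([([.5131,-.2707,.13],[180,0,96.14],9)],0)
E
```

```text
9 end [ 0.51309297 -0.27071434  0.13003777] [1.79993148e+02 1.48799688e-02 9.61868431e+01]
-44.2, -14.3, 11.1, 0, 0, 0, 0,
-44.2, -14.4, 11.2, 0, 0, 0, 0,
-44.2, -14.3, 11.1, 0, 0, 0, 0,
-44.2, -14.3, 11.2, 0, 0, 0, 0,
-44.2, -14.3, 11.1, 0, 0, -0.1, 0,
-44.2, -14.4, 11.1, 0, 0, 0, 0,
-44.2, -14.4, 11.2, 0, 0, -0.1, 0,
-44.1, -14.5, 11.1, 0, 0, 0, 0,
-44.2, -14.5, 11.1, 0, 0, -0.1, 0,
```

>>> carry_out(deltas=[-44.2, -14.4, 11.1, 0, 0, 0, 0, -44.2, -14.4, 11.1, 0, 0, 0, 0, -44.2, -14.4, 11.1, 0, 0, 0, 0, -44.2, -14.4, 11.1, 0, 0, 0, 0, -44.2, -14.4, 11.1, 0, 0, 0, 0, -44.2, -14.4, 11.1, 0, 0, 0, 0, -44.2, -14.4, 11.1, 0, 0, -0.1, 0, -44.2, -14.4, 11.1, 0, 0, -0.1, 0, -44.2, -14.4, 11.1, 0, 0, 0, 0, 0, 0, 0, 0, 0, 0, 0, 0, 0, 0, 0, 0, 0, 0])

```text
clock: 5.52
position: [0.5128, -0.27, 0.1302]
tcp_rot: [-180.0, -0.0, 96.1]
contact_force: [-0.0, -0.2, 0.7]
width: 0.0856
```

```bash
python3 - <<'E'
from h import *
im,i=snap("w4")
pts=[]
for v in range(20,420,20):
    row=im[v].astype(int);print(v,end=" ") if 0 else None
print(delta([.5131,-.2707,.025],[180,0,96.14]))
E
```

```text
5.525 [ 0.51279493 -0.27004105  0.13020667] [-1.79995101e+02 -1.21945537e-02  9.60894972e+01]
(array([ -1.21062816,  -0.22822586, 105.39556913]), array([0.01349281, 0.00081597, 0.01940253]))
```

View pics/w4.png

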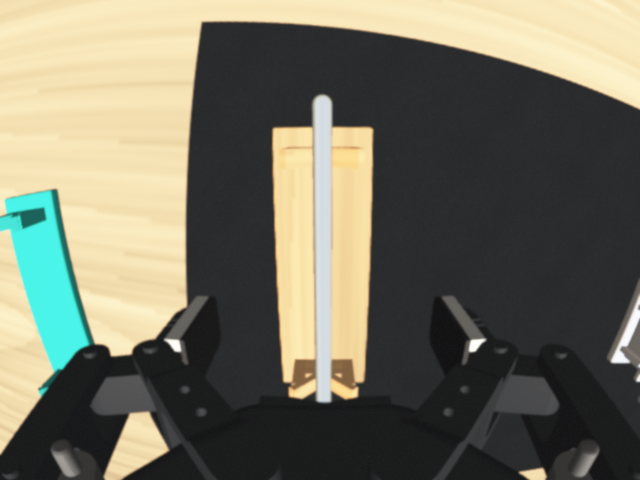

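The bar runs from (322,100) to (323,400), centred between the fingers. Now descend and close.

>>> carry_out(deltas=[-1.2, 0, 35, 0, 0, 0, 0, 0, 0, 35, 0, 0, 0, 0, 0, 0, 25, 0, 0, 0, 0, 0, 0, 10.4, 0, 0, 0, 60, 0, 0, 0, 0, 0, 0, 120, 0, 0, 0, 0, 0, 0, 180, 0, 0, 0, 0, 0, 0, 255, 0, 0, 0, 0, 0, 0, 255, 0, 0, 0, 0, 0, 0, 255, 0, 0, 0, 0, 0, 0, 255, 0, 0, 0, 0, 0, 0, 255, 0, 0, 0, 0, 0, 0, 255])

```text
clock: 7.08
position: [0.5141, -0.2714, 0.0256]
tcp_rot: [179.9, 0.1, 96.2]
contact_force: [0.1, -1.9, 6.8]
width: 0.0101
```

```bash
python3 - <<'E'
from h import *
s=manip.sense();print(s)
snap("w5")
E
```

```text
{'clock': 7.075, 'qpos': array([-3.58455580e+01,  2.81875534e+01, -1.60749856e+01,  4.56187141e+01,
       -2.79399132e-02, -4.20306878e+01]), 'dq': array([ 0.06191345, -0.01285346,  0.03597449,  0.00516041, -0.0758923 ,
       -0.01241594]), 'joint_torque': array([ 1.38148271e+00, -7.32811832e+01,  2.89325720e+01,  2.68816156e-01,
        6.36557993e-01,  4.49590653e-02]), 'position': array([ 0.51413335, -0.27142532,  0.02561627]), 'tcp_rot': array([1.79930503e+02, 1.00257787e-01, 9.61850400e+01]), 'contact_force': array([ 0.11573318, -1.87007165,  6.80722868]), 'ft_torque': array([-0.4671311 ,  0.18067885,  0.06253168]), 'width': 0.010099470292887115}
7.075 [ 0.51413335 -0.27142532  0.02561627] [1.79930503e+02 1.00257787e-01 9.61850400e+01]
```

View pics/w5.png

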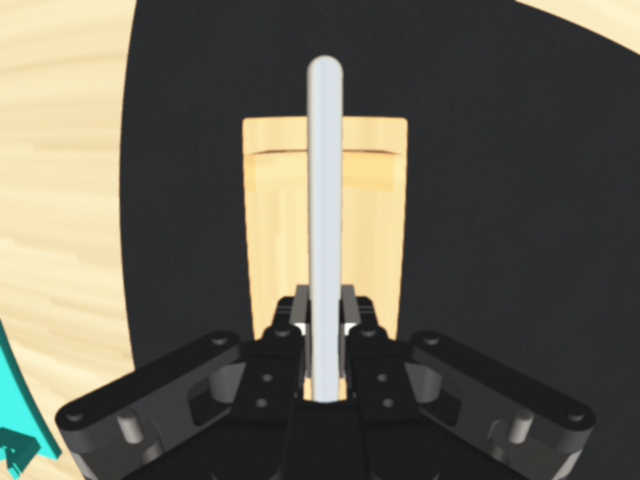

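The bar is gripped between the pads, running from (325,57) to (325,400). Lift.

```bash
python3 - <<'E'
from h import *
s,i=pickle.load(open("pics/w5.pkl","rb"));p,r=pose(s)
for v in (57,):
    q=atz("wrist",325,v,.042,i);print("rear end tool",r.inv().apply(q-p)*1000)
E
```

```text
rear end tool [  0.80051005 -97.60172475 -16.50355557]
```

>>> carry_out(deltas=[0, 0, -10, 0, 0, 0, 255, 0, 0, -20, 0, 0, 0, 255, 0, 0, -40, 0, 0, 0, 255, 0, 0, -50, 0, 0, 0, 255, 0, 0, -50, 0, 0, 0, 255, 0, 0, 0, 0, 0, 0, 255, 0, 0, 0, 0, 0, 0, 255])

```text
clock: 8.0
position: [0.5132, -0.2704, 0.1942]
tcp_rot: [-180.0, -0.0, 96.2]
contact_force: [0.7, 0.0, -2.0]
width: 0.0095
```

```bash
python3 - <<'E'
from h import *
s=manip.sense();print(s["contact_force"],s["ft_torque"],s["width"])
im,i=snap("w6");cv2.imwrite("pics/side6.png",manip.grab_frame("side"));cv2.imwrite("pics/top6.png",manip.grab_frame("top"))
p,r=pose(s)
for v in (57,):
    q=atz("wrist",325,v,p[2]+.017,i);print("rear end tool",r.inv().apply(q-p)*1000)
E
```

```text
[ 0.70563758  0.02791121 -1.98281603] [-0.00438014  0.132378   -0.00969568] 0.009519787934250935
8.0 [ 0.51320353 -0.27035392  0.1942253 ] [-1.79969317e+02 -3.50106642e-02  9.62018052e+01]
rear end tool [  0.79126285 -97.47534512 -16.94732209]
```

View pics/w6.png

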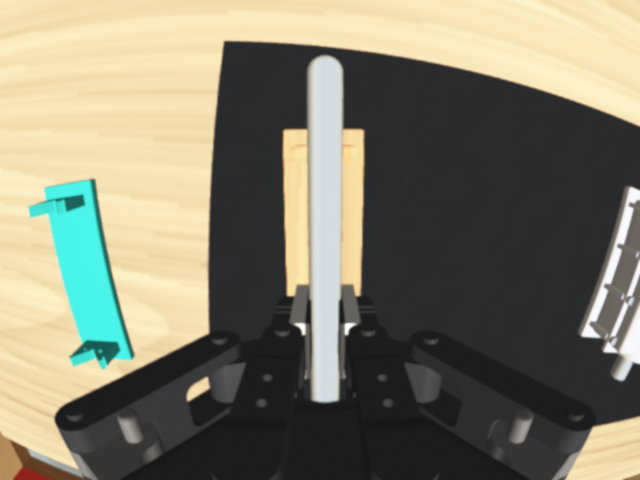

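View pics/side6.png

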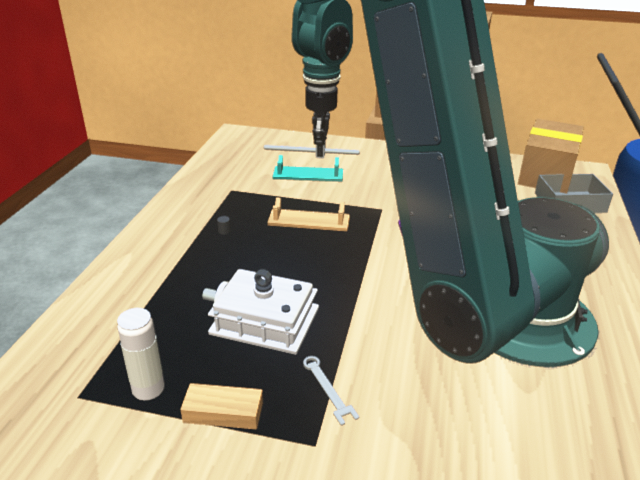

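Bar held level and unslipped. Go to the pre-insertion pose, tip 40 mm short of the eye.

```bash
python3 - <<'E'
from h import *
d=np.array([np.cos(np.radians(85.3)),np.sin(np.radians(85.3)),0]);e=np.array([.5332,.141,.1135-.0164])
print(e-d*.1825)
t=e-d*.1825
plan([(t+[0,0,.06],[180,0,175.3],10),(t,[180,0,175.3],3)],255)
E
```

```text
[ 0.51824622 -0.04088632  0.0971    ]
13 end [ 0.51827638 -0.04093172  0.09707145] [-1.79950823e+02 -1.47706319e-02  1.75298750e+02]
22.7, 3, 3.7, 0, 0, -7.9, 255,
22.1, 6.1, 3.6, 0, 0, -7.9, 255,
21.1, 9.1, 3.7, 0, 0, -7.9, 255,
19.6, 11.9, 3.7, 0, 0, -7.9, 255,
17.8, 14.5, 3.6, 0, 0, -7.9, 255,
15.6, 16.8, 3.7, 0, 0, -7.9, 255,
13.2, 18.7, 3.7, 0, 0, -7.9, 255,
10.5, 20.4, 3.6, 0, 0, -7.9, 255,
7.6, 21.7, 3.7, 0, -0.1, -8, 255,
4.4, 22.5, 3.7, 0, 0, -7.9, 255,
0, 0, 20, 0, 0, 0, 255,
0, 0, 20, 0, 0, 0, 255,
0, -0.1, 20, 0.1, 0, 0, 255,
```

>>> carry_out(deltas=[22.7, 3, 3.7, 0, 0, -7.9, 255, 22.1, 6.1, 3.6, 0, 0, -7.9, 255, 21.1, 9.1, 3.7, 0, 0, -7.9, 255, 19.6, 11.9, 3.7, 0, 0, -7.9, 255, 17.8, 14.5, 3.6, 0, 0, -7.9, 255, 15.6, 16.8, 3.7, 0, 0, -7.9, 255, 13.2, 18.7, 3.7, 0, 0, -7.9, 255, 10.5, 20.4, 3.6, 0, 0, -7.9, 255, 7.6, 21.7, 3.7, 0, 0, -8, 255, 4.4, 22.5, 3.7, 0, 0, -7.9, 255, 0, 0, 20, 0, 0, 0, 255, 0, 0, 20, 0, 0, 0, 255, 0, 0, 20, 0, 0, 0, 255, 0, 0, 0, 0, 0, 0, 255, 0, 0, 0, 0, 0, 0, 255])

```text
clock: 10.02
position: [0.519, -0.0414, 0.0983]
tcp_rot: [180.0, -0.0, 175.3]
contact_force: [1.2, -0.7, -1.2]
width: 0.0098
```

```bash
python3 - <<'E'
from h import *
s=manip.sense();print(s["clock"],s["position"],s["tcp_rot"],s["contact_force"],s["ft_torque"],s["qpos"])
t=manip.grab_frame("top");d=manip.grab_frame("side");cv2.imwrite("pics/top7.png",t);cv2.imwrite("pics/side7.png",d)
p,r=pose(s)
for n in("top","side"):
    for y in(142.5,120,40): print(n,y,proj(n,p+r.apply([0,y/1000,-.0164])))
    print("eye",proj(n,[.5332,.141,.1135]))
cv2.imwrite("pics/t7c.png",cv2.resize(t[180:280,200:320],None,fx=6,fy=6,interpolation=cv2.INTER_CUBIC))
cv2.imwrite("pics/s7c.png",cv2.resize(d[220:320,220:340],None,fx=6,fy=6,interpolation=cv2.INTER_CUBIC))
E
```

```text
10.025 [ 0.51900361 -0.04140531  0.09830769] [ 1.79999609e+02 -5.92417224e-03  1.75297412e+02] [ 1.19256825 -0.69072799 -1.24393338] [-0.00905835  0.01888657 -0.0216312 ] [-1.35333866e+01  1.91466815e+01 -1.85282401e+01  5.23309924e+01
 -5.23256456e-04 -9.88307986e+01]
top 142.5 (np.float64(251.81297008592333), np.float64(221.61253575316124))
top 120 (np.float64(261.1571632185285), np.float64(222.5838738714668))
top 40 (np.float64(294.42541505860976), np.float64(226.04214155526535))
eye (np.float64(235.06021358684097), np.float64(220.27468202482893))
side 142.5 (np.float64(270.4944307248149), np.float64(266.91974396548505))
side 120 (np.float64(274.49246792272044), np.float64(260.8847710015009))
side 40 (np.float64(287.813689954772), np.float64(240.77660020889908))
eye (np.float64(263.40112672656494), np.float64(278.79430387168577))
```

View pics/t7c.png

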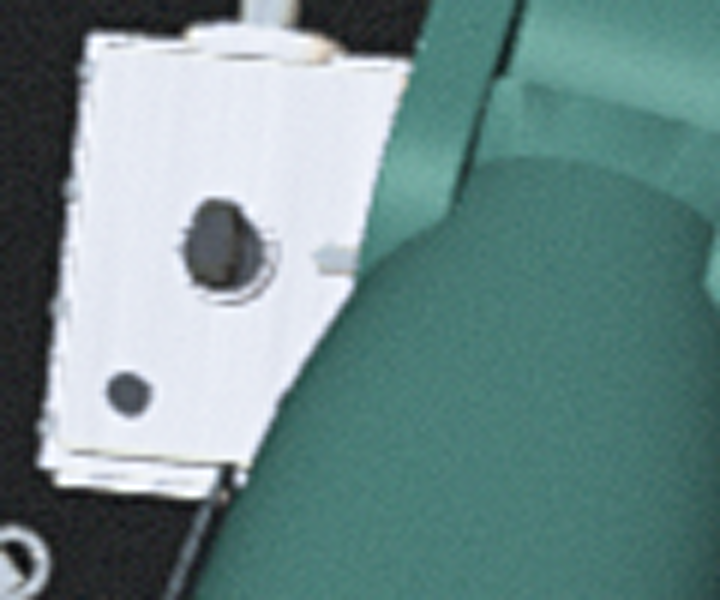

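View pics/s7c.png

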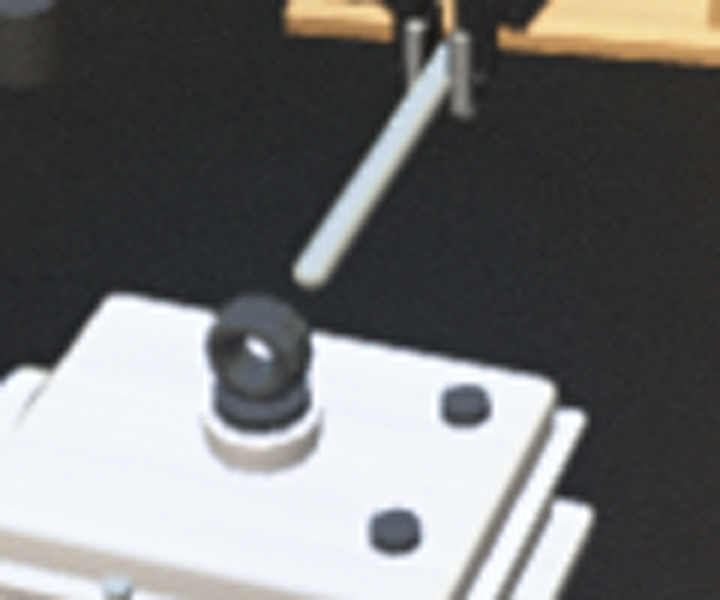

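Top crop: bar tip at (325,258) points at the eye (218,245). Side crop: tip (310,283), ring (259,347). I overlay the predicted outlines to see the relative error.

```bash
cat > ov.py <<'E'
from h import *
def overlay(name,img,out,e,yaw,p,r,x0,y0,w,h,k=10,front=.1425,barz=.0164,show=True):
    i=manip.camera_info(name);c=cv2.resize(img[y0:y0+h,x0:x0+w],None,fx=k,fy=k,interpolation=cv2.INTER_CUBIC)
    c=np.clip(c.astype(float)*1.5,0,255).astype(np.uint8)
    def T(P): return np.array([[(u-x0+.5)*k,(v-y0+.5)*k] for u,v in (proj(name,q,i) for q in P)],np.int32)
    ax=np.array([np.cos(np.radians(yaw)),np.sin(np.radians(yaw)),0]);n=np.array([-ax[1],ax[0],0]);th=np.linspace(0,2*np.pi,60)
    for rad,off,col in((.018,.004,(0,0,255)),(.018,-.004,(0,200,255)),(.008,0,(0,255,0))):
        cv2.polylines(c,[T([np.array(e)+ax*off+rad*(np.cos(t)*n+np.sin(t)*np.array([0,0,1])) for t in th])],True,col,1)
    if p is not None:
        cam=-i["view"][:3,:3].T@i["view"][:3,3]
        for sg in(-1,1):
            a=r.apply([0,1,0]);m=p+r.apply([0,.1,-barz]);q=np.cross(a,cam-m);q/=np.linalg.norm(q)
            cv2.polylines(c,[T([p+r.apply([0,y,-barz])+q*sg*.006 for y in (.03,front-.006)])],False,(255,0,255),1)
        cv2.polylines(c,[T([p+r.apply([0,front-.006,-barz])+ .006*(np.cos(t)*r.apply([1,0,0])+np.sin(t)*r.apply([0,1,0])) for t in th])],True,(255,0,255),1)
    cv2.imwrite(out,c)
E
python3 - <<'E'
from ov import *
s=manip.sense();p,r=pose(s)
overlay("side",cv2.imread("pics/side7.png"),"pics/o1.png",[.5332,.141,.1135],85.3,p,r,245,245,60,55,12)
overlay("top",cv2.imread("pics/top7.png"),"pics/o2.png",[.5332,.141,.1135],85.3,p,r,220,195,50,45,14)
E
```

```text
(no output)
```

View pics/o1.png

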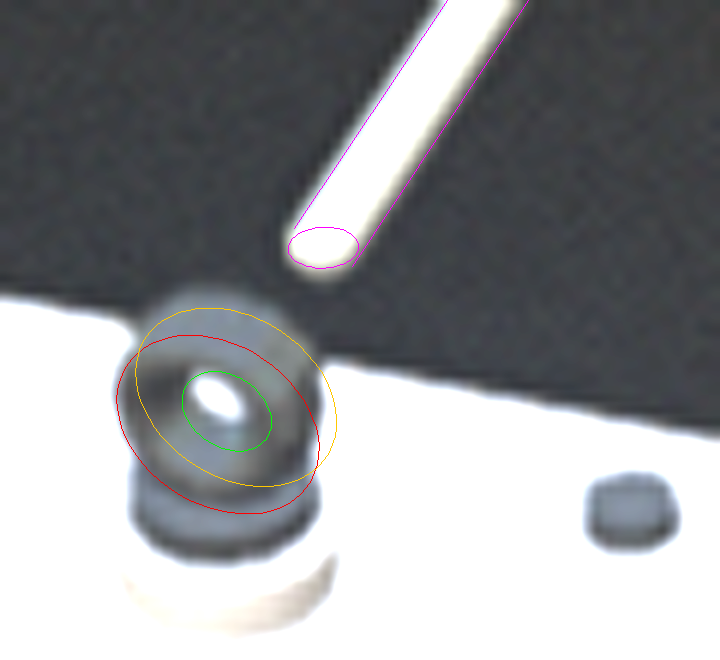

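View pics/o2.png

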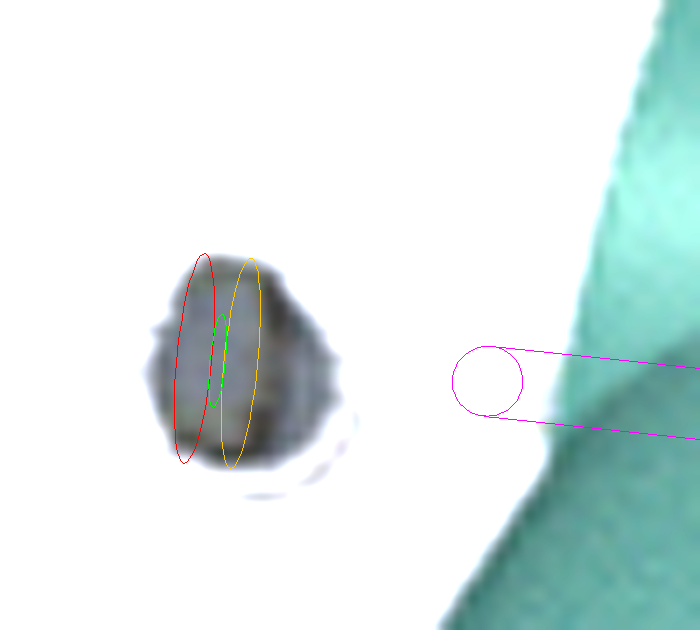

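```bash
cat > ov2.py <<'E'
from h import *
def circ(name,i,img,out,e,x0,y0,w,h,k):
    c=cv2.resize(img[y0:y0+h,x0:x0+w],None,fx=k,fy=k,interpolation=cv2.INTER_CUBIC)
    c=np.clip(c.astype(float)*1.0,0,255).astype(np.uint8)
    th=np.linspace(0,2*np.pi,80)
    for rad,z,col in((.020,.089,(0,0,255)),(.020,.075,(0,160,0)),(.017,.097,(255,0,255)),(.017,.089,(255,128,0))):
        P=np.array([[(u-x0+.5)*k,(v-y0+.5)*k] for u,v in (proj(name,[e[0]+rad*np.cos(t),e[1]+rad*np.sin(t),z],i) for t in th)],np.int32)
        cv2.polylines(c,[P],True,col,1)
    cv2.imwrite(out,c)
E
python3 - <<'E'
from ov2 import *
e=[.5332,.141]
circ("side",manip.camera_info("side"),cv2.imread("pics/side7.png"),"pics/o3.png",e,240,255,50,50,12)
for n,x,y in(("w2",410,110),("w3",290,95)):
    s,i=pickle.load(open(f"pics/{n}.pkl","rb"));circ("wrist",i,cv2.imread(f"pics/{n}.png"),f"pics/o_{n}.png",e,x,y,100,100,6)
a=[cv2.resize(cv2.imread(f"pics/{f}.png"),(400,400)) for f in("o3","o_w2")];b=cv2.imread("pics/o_w3.png")
cv2.imwrite("pics/o4.png",np.hstack(a))
E
```

```text
(no output)
```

View pics/o4.png

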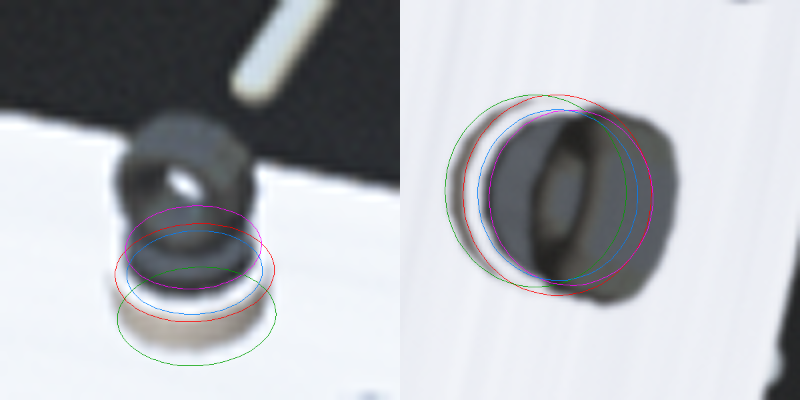

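View pics/o_w3.png

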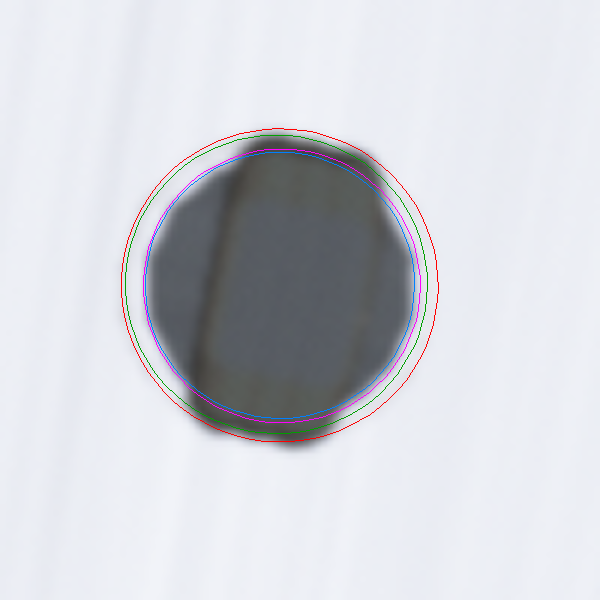

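The cameras agree to about 2 mm. Relative to the bar, the eye looks about 1.5 mm farther in +x. The rounded mouth tolerates that, so I feel my way in gently.

>>> carry_out(deltas=[-1.5, 10, 0, 0, 0, 0, 255, 0, 10, 0, 0, 0, 0, 255, 0, 8, 0, 0, 0, 0, 255, 0, 0, 0, 0, 0, 0, 255])

```text
clock: 10.62
position: [0.5227, -0.0128, 0.098]
tcp_rot: [180.0, -0.0, 175.4]
contact_force: [0.4, -0.6, -0.8]
width: 0.0097
```

```bash
python3 - <<'E'
from ov import *
s=manip.sense();print(s["clock"],s["position"],s["tcp_rot"],s["contact_force"],s["ft_torque"])
t=manip.grab_frame("top");d=manip.grab_frame("side");cv2.imwrite("pics/top8.png",t);cv2.imwrite("pics/side8.png",d)
f=lambda c,k:cv2.resize(c,None,fx=k,fy=k,interpolation=cv2.INTER_CUBIC)
cv2.imwrite("pics/m8.png",np.hstack([f(t[195:245,210:260],8),f(d[250:300,240:290],8)]))
E
```

```text
10.625 [ 0.5227063  -0.01281746  0.09799081] [ 1.79997361e+02 -5.00792615e-03  1.75362534e+02] [ 0.35551634 -0.58340374 -0.83148732] [-0.06540797  0.03359814 -0.02265948]
```

View pics/m8.png

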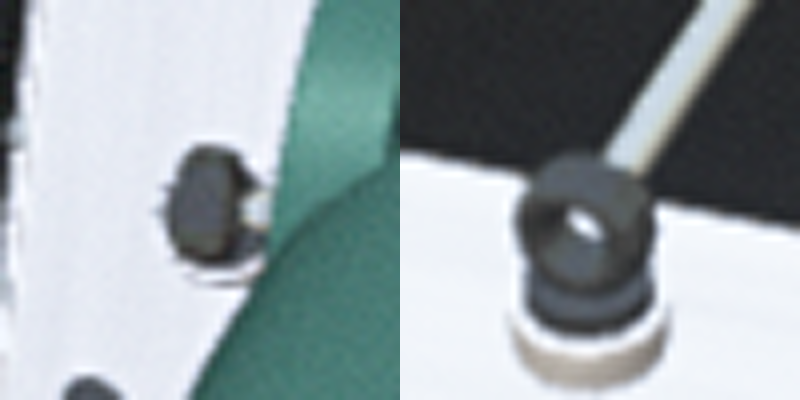

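Top: bar at row 207 level with the ring centre at row 206. Side: the bar line runs through the ring centre (587,222). Insert.

>>> carry_out(deltas=[0, 4, 0, 0, 0, 0, 255, 0, 4, 0, 0, 0, 0, 255, 0, 4, 0, 0, 0, 0, 255, 0, 0, 0, 0, 0, 0, 255])

```text
clock: 11.22
position: [0.5237, -0.0013, 0.098]
tcp_rot: [180.0, -0.0, 175.3]
contact_force: [-0.5, 0.0, -1.6]
width: 0.0099
```

>>> carry_out(deltas=[0, 4, 0, 0, 0, 0, 255, 0, 4, 0, 0, 0, 0, 255, 0, 0, 0, 0, 0, 0, 255])

```text
clock: 11.6
position: [0.5244, 0.0066, 0.098]
tcp_rot: [180.0, -0.0, 175.3]
contact_force: [-0.1, 0.9, -1.3]
width: 0.0097
```

```bash
python3 - <<'E'
from ov import *
s=manip.sense();print(s["clock"],s["position"],s["tcp_rot"],s["contact_force"],s["ft_torque"])
t=manip.grab_frame("top");d=manip.grab_frame("side");cv2.imwrite("pics/top9.png",t);cv2.imwrite("pics/side9.png",d)
f=lambda c,k:cv2.resize(c,None,fx=k,fy=k,interpolation=cv2.INTER_CUBIC)
cv2.imwrite("pics/m9.png",np.hstack([f(t[195:245,210:260],8),f(d[250:300,240:290],8)]))
E
```

```text
11.6 [0.52437575 0.00663079 0.09797792] [ 1.79999851e+02 -7.38999565e-04  1.75320130e+02] [-0.10310352  0.90742949 -1.32971125] [-0.01365123 -0.06517215  0.02226739]
```

View pics/m9.png

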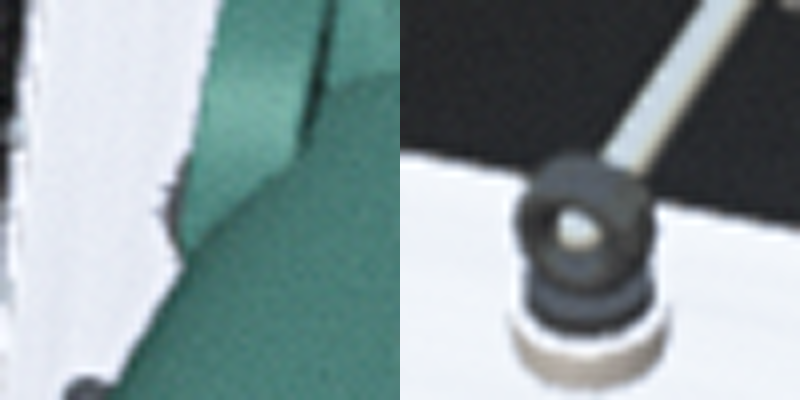

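The tip is in the hole at (578,228) and forces are near zero. Continue to a lever of about 100 mm.

>>> carry_out(deltas=[0, 6, 0, 0, 0, 0, 255, 0, 7, 0, 0, 0, 0, 255, 0, 7, 0, 0, 0, 0, 255, 0, 7, 0, 0, 0, 0, 255, 0, 7, 0, 0, 0, 0, 255, 0, 0, 0, 0, 0, 0, 255])

```text
clock: 12.45
position: [0.5271, 0.0407, 0.098]
tcp_rot: [180.0, -0.0, 175.3]
contact_force: [0.7, 0.9, -1.4]
width: 0.0097
```

```bash
python3 - <<'E'
from ov import *
s=manip.sense();print(s["clock"],s["position"],s["tcp_rot"],s["contact_force"],s["ft_torque"],s["qpos"])
d=manip.grab_frame("side");cv2.imwrite("pics/side10.png",d)
f=lambda c,k:cv2.resize(c,None,fx=k,fy=k,interpolation=cv2.INTER_CUBIC)
cv2.imwrite("pics/m10.png",f(d[220:310,220:330],7))
E
```

```text
12.45 [0.52713719 0.04074222 0.09795961] [ 1.79997866e+02 -3.86129078e-03  1.75340115e+02] [ 0.67961727  0.89880522 -1.37918944] [-0.02542807  0.01737742  0.00185904] [-4.41613412e+00  1.98716756e+01 -1.74304960e+01  5.27016806e+01
  2.15011117e-03 -8.97562490e+01]
```

View pics/m10.png

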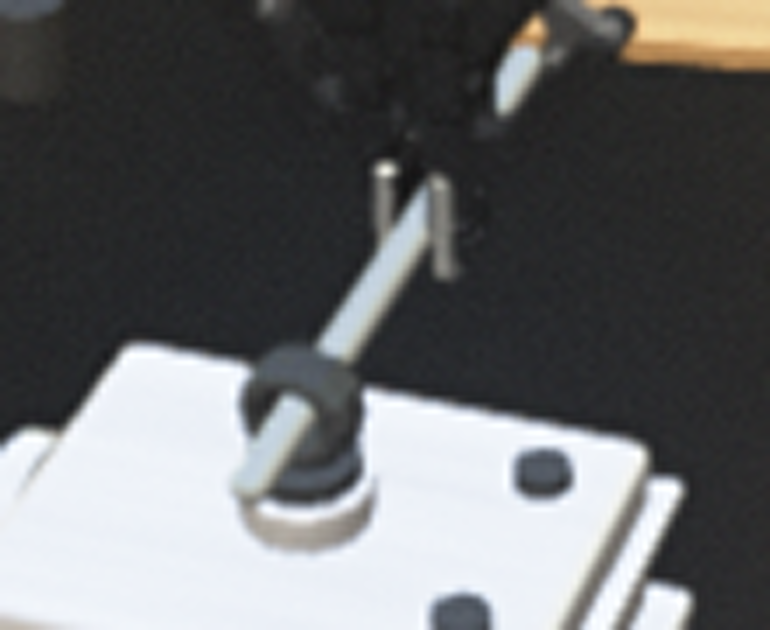

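The bar is through the eye, with about 40 mm beyond it. Turn clockwise about the eye axis (100 mm radius), 40° first; the stop cannot come before about 50°.

>>> carry_out(deltas=[3.5, 0.1, 0, 0, 0, 2, 255, 7, 0.2, 0, 0, 0, 4, 255, 7, 0.2, 0, 0, 0, 4, 255, 7, 0.2, 0, 0, 0, 4, 255, 7, 0.2, 0, 0, 0, 4, 255, 7, 0.3, 0, 0, 0, 4, 255, 7, 0.3, 0, 0, 0, 4, 255, 7, 0.2, 0, 0, 0, 4, 255, 7, 0.2, 0, 0, 0, 4, 255, 7, 0.3, 0, 0, 0, 4, 255, 3.5, 0.1, 0, 0, 0, 2, 255, 0, 0, 0, 0, 0, 0, 255])

```text
clock: 14.0
position: [0.4644, 0.0687, 0.098]
tcp_rot: [-180.0, 0.0, 135.2]
contact_force: [-1.4, -1.7, -1.7]
width: 0.0097
```

```bash
cat > tq.py <<'E'
from h import *
E0=np.array([.535,.141])
def tq(q=True):
    s=manip.sense();p,r=pose(s);F=s["contact_force"];a=p[:2]-E0
    M=s["ft_torque"][2]+a[0]*F[1]-a[1]*F[0]
    yd=r.apply([0,1,0])[:2];lat=np.cross(yd,E0-p[:2])*1000
    print("t",s["clock"],"pos",p.round(4),"rot",s["tcp_rot"].round(2),"F",F.round(2),"T",s["ft_torque"].round(3),"F in tool",r.inv().apply(F).round(2))
    print("M eye",M.round(3),"r",np.linalg.norm(a).round(4),"eye off bar line mm (left+)",lat.round(2),"w",s["width"])
if __name__=="__main__": tq()
E
python3 tq.py 2>/dev/null
```

```text
t 14.0 pos [0.4644 0.0687 0.098 ] rot [-179.98    0.    135.25] F [-1.41 -1.69 -1.69] T [-0.381  0.324  0.042] F in tool [-0.18 -2.19  1.7 ]
M eye 0.059 r 0.101 eye off bar line mm (left+) 0.79 w 0.009652167059941114
```

>>> carry_out(deltas=[3.5, 0.1, 0, 0, 0, 2, 255, 3.5, 0.1, 0, 0, 0, 2, 255, 3.5, 0.1, 0, 0, 0, 2, 255, 0, 0, 0, 0, 0, 0, 255])

```text
clock: 14.5
position: [0.4575, 0.0765, 0.0979]
tcp_rot: [-180.0, -0.0, 129.3]
contact_force: [-2.1, -2.5, -1.3]
width: 0.0098
```

```bash
python3 tq.py 2>/dev/null; python3 - <<'E'
from h import *
d=manip.grab_frame("side");cv2.imwrite("pics/m11.png",cv2.resize(d[220:310,220:330],None,fx=7,fy=7,interpolation=cv2.INTER_CUBIC))
E
```

```text
t 14.5 pos [0.4575 0.0765 0.0979] rot [-179.96   -0.    129.31] F [-2.08 -2.45 -1.34] T [-0.498  0.499  0.055] F in tool [-0.58 -3.16  1.34]
M eye 0.111 r 0.1009 eye off bar line mm (left+) 0.83 w 0.009800278652202746
```

View pics/m11.png

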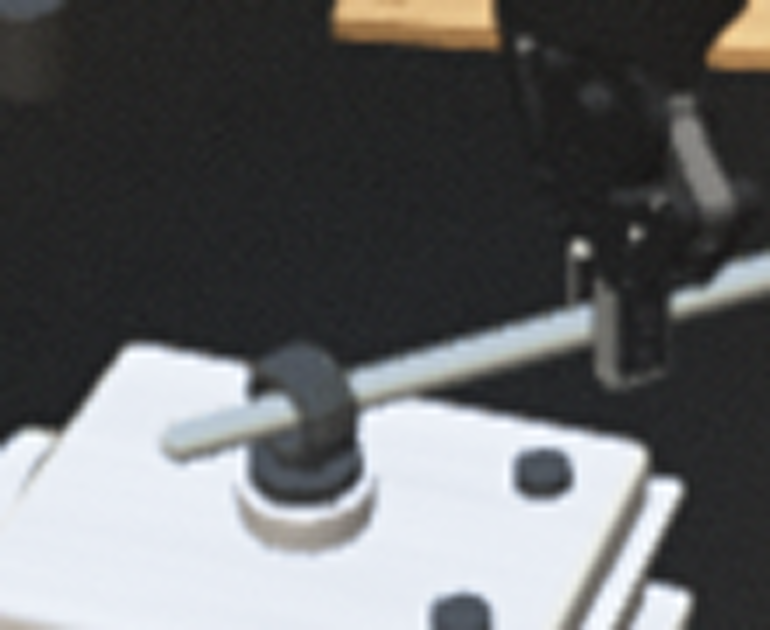

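The eye is turning and M ≈ 0.11 N m, which matches the drag. Smaller steps now.

>>> carry_out(deltas=[2.6, 0.1, 0, 0, 0, 1.5, 255, 2.6, 0.1, 0, 0, 0, 1.5, 255, 2.6, 0.1, 0, 0, 0, 1.5, 255, 0, 0, 0, 0, 0, 0, 255])

```text
clock: 15.05
position: [0.4527, 0.0831, 0.0978]
tcp_rot: [-179.9, -0.0, 124.7]
contact_force: [-4.2, -3.3, -1.7]
width: 0.0097
```

```bash
python3 tq.py 2>/dev/null
```

```text
t 15.05 pos [0.4527 0.0831 0.0978] rot [-1.7994e+02 -1.0000e-02  1.2473e+02] F [-4.17 -3.31 -1.68] T [-0.72   0.886  0.026] F in tool [-0.34 -5.31  1.68]
M eye 0.056 r 0.1006 eye off bar line mm (left+) 0.73 w 0.009669794780526464
```

>>> carry_out(deltas=[1.75, 0.05, 0, 0, 0, 1, 255, 1.75, 0.05, 0, 0, 0, 1, 255, 0, 0, 0, 0, 0, 0, 255])

```text
clock: 15.42
position: [0.4508, 0.086, 0.0978]
tcp_rot: [-179.9, -0.0, 122.7]
contact_force: [-4.0, -3.2, -1.1]
width: 0.0098
```

```bash
python3 tq.py 2>/dev/null
```

```text
t 15.425 pos [0.4508 0.086  0.0978] rot [-1.7994e+02 -2.0000e-02  1.2274e+02] F [-3.97 -3.2  -1.12] T [-0.765  0.933  0.054] F in tool [-0.55 -5.07  1.13]
M eye 0.105 r 0.1006 eye off bar line mm (left+) 0.72 w 0.00975223739076956
```

>>> carry_out(deltas=[1.75, 0, 0, 0, 0, 1, 255, 1.75, 0, 0, 0, 0, 1, 255, 0, 0, 0, 0, 0, 0, 255])

```text
clock: 15.8
position: [0.4489, 0.089, 0.0978]
tcp_rot: [-179.9, -0.0, 120.7]
contact_force: [-3.8, -3.7, -2.2]
width: 0.0093
```

```bash
python3 tq.py 2>/dev/null
```

```text
t 15.8 pos [0.4489 0.089  0.0978] rot [-1.7994e+02 -2.0000e-02  1.2074e+02] F [-3.77 -3.69 -2.23] T [-0.655  0.979  0.039] F in tool [-1.25 -5.12  2.23]
M eye 0.161 r 0.1006 eye off bar line mm (left+) 0.71 w 0.009334340072879659
```

>>> carry_out(deltas=[1.75, 0, 0, 0, 0, 1, 255, 1.75, 0, 0, 0, 0, 1, 255, 0, 0, 0, 0, 0, 0, 255])

```text
clock: 16.18
position: [0.4471, 0.092, 0.0978]
tcp_rot: [-179.9, -0.0, 118.7]
contact_force: [-4.1, -3.1, -1.6]
width: 0.0098
```

```bash
python3 tq.py 2>/dev/null
```

```text
t 16.175 pos [0.4471 0.092  0.0978] rot [-1.7994e+02 -2.0000e-02  1.1874e+02] F [-4.1  -3.08 -1.59] T [-0.634  0.937  0.037] F in tool [-0.73 -5.08  1.6 ]
M eye 0.107 r 0.1006 eye off bar line mm (left+) 0.7 w 0.009842214958947678
```

>>> carry_out(deltas=[1.75, 0, 0, 0, 0, 1, 255, 1.75, 0, 0, 0, 0, 1, 255, 0, 0, 0, 0, 0, 0, 255])

```text
clock: 16.55
position: [0.4455, 0.0951, 0.0978]
tcp_rot: [-179.9, -0.0, 116.7]
contact_force: [-4.1, -2.5, -1.8]
width: 0.0098
```

```bash
python3 tq.py 2>/dev/null
```

```text
t 16.55 pos [0.4455 0.0951 0.0978] rot [-1.7994e+02 -2.0000e-02  1.1674e+02] F [-4.09 -2.48 -1.78] T [-0.684  0.847  0.056] F in tool [-0.38 -4.77  1.79]
M eye 0.091 r 0.1006 eye off bar line mm (left+) 0.7 w 0.009761341499716976
```

Approaching the stop range: 0.35° rows, reading the force after each call.

>>> carry_out(deltas=[0.6, 0, 0, 0, 0, 0.35, 255, 0.6, 0, 0, 0, 0, 0.35, 255])

```text
clock: 16.8
position: [0.445, 0.0961, 0.0978]
tcp_rot: [-179.9, -0.0, 116.0]
contact_force: [-4.1, -3.1, -0.9]
width: 0.0101
```

```bash
python3 tq.py 2>/dev/null
```

```text
t 16.8 pos [0.445  0.0961 0.0978] rot [-1.7994e+02 -2.0000e-02  1.1604e+02] F [-4.14 -3.09 -0.88] T [-0.59   0.944  0.009] F in tool [-0.96 -5.07  0.89]
M eye 0.102 r 0.1006 eye off bar line mm (left+) 0.78 w 0.010104776146213633
```

>>> carry_out(deltas=[0.6, 0, 0, 0, 0, 0.35, 255, 0.6, 0, 0, 0, 0, 0.35, 255])

```text
clock: 17.05
position: [0.4445, 0.0972, 0.0978]
tcp_rot: [-179.9, -0.0, 115.3]
contact_force: [-4.5, -3.1, -2.5]
width: 0.0098
```

```bash
python3 tq.py 2>/dev/null
```

```text
t 17.05 pos [0.4445 0.0972 0.0978] rot [-1.7994e+02 -2.0000e-02  1.1534e+02] F [-4.52 -3.13 -2.47] T [-0.571  0.899  0.017] F in tool [-0.89 -5.42  2.47]
M eye 0.102 r 0.1006 eye off bar line mm (left+) 0.82 w 0.009808074640123555
```

>>> carry_out(deltas=[0.6, 0, 0, 0, 0, 0.35, 255, 0.6, 0, 0, 0, 0, 0.35, 255])

```text
clock: 17.3
position: [0.4439, 0.0983, 0.0978]
tcp_rot: [-179.9, -0.0, 114.6]
contact_force: [-4.5, -1.8, -2.0]
width: 0.01
```

>>> carry_out(deltas=[0.6, 0, 0, 0, 0, 0.35, 255, 0.6, 0, 0, 0, 0, 0.35, 255])

```text
clock: 17.55
position: [0.4434, 0.0994, 0.0978]
tcp_rot: [-179.9, -0.0, 113.9]
contact_force: [-4.3, -2.4, -2.2]
width: 0.0099
```

>>> carry_out(deltas=[0.6, 0, 0, 0, 0, 0.35, 255, 0.6, 0, 0, 0, 0, 0.35, 255])

```text
clock: 17.8
position: [0.4429, 0.1005, 0.0978]
tcp_rot: [-179.9, -0.0, 113.2]
contact_force: [-5.1, -3.2, -2.2]
width: 0.0098
```

>>> carry_out(deltas=[0.6, 0, 0, 0, 0, 0.35, 255, 0.6, 0, 0, 0, 0, 0.35, 255])

```text
clock: 18.05
position: [0.4424, 0.1017, 0.0978]
tcp_rot: [-179.9, -0.0, 112.5]
contact_force: [-4.6, -3.4, -1.1]
width: 0.0094
```

>>> carry_out(deltas=[0.6, 0, 0, 0, 0, 0.35, 255, 0.6, 0, 0, 0, 0, 0.35, 255])

```text
clock: 18.3
position: [0.442, 0.1028, 0.0978]
tcp_rot: [-179.9, -0.0, 111.8]
contact_force: [-4.8, -1.8, -2.1]
width: 0.0101
```

```bash
python3 tq.py 2>/dev/null
```

```text
t 18.3 pos [0.442  0.1028 0.0978] rot [-1.7994e+02 -2.0000e-02  1.1184e+02] F [-4.81 -1.83 -2.1 ] T [-0.431  0.91   0.041] F in tool [ 0.09 -5.14  2.11]
M eye 0.027 r 0.1005 eye off bar line mm (left+) 0.89 w 0.010053608857201086
```

>>> carry_out(deltas=[0.6, 0, 0, 0, 0, 0.35, 255, 0.6, 0, 0, 0, 0, 0.35, 255])

```text
clock: 18.55
position: [0.4415, 0.1039, 0.0978]
tcp_rot: [-179.9, -0.0, 111.1]
contact_force: [-4.1, -2.8, -1.0]
width: 0.0097
```

>>> carry_out(deltas=[0.65, 0, 0, 0, 0, 0.35, 255, 0.65, 0, 0, 0, 0, 0.35, 255])

```text
clock: 18.8
position: [0.4411, 0.1051, 0.0978]
tcp_rot: [-179.9, -0.0, 110.4]
contact_force: [-4.6, -2.2, -1.7]
width: 0.0101
```

>>> carry_out(deltas=[0.65, 0, 0, 0, 0, 0.35, 255, 0.65, 0, 0, 0, 0, 0.35, 255])

```text
clock: 19.05
position: [0.4407, 0.1063, 0.0978]
tcp_rot: [-179.9, -0.0, 109.7]
contact_force: [-5.1, -3.1, -1.8]
width: 0.01
```

>>> carry_out(deltas=[0.65, 0, 0, 0, 0, 0.35, 255, 0.65, 0, 0, 0, 0, 0.35, 255])

```text
clock: 19.3
position: [0.4402, 0.1075, 0.0978]
tcp_rot: [-179.9, -0.0, 109.0]
contact_force: [-4.4, -2.3, -1.0]
width: 0.0098
```

>>> carry_out(deltas=[0.65, 0, 0, 0, 0, 0.35, 255, 0.65, 0, 0, 0, 0, 0.35, 255])

```text
clock: 19.55
position: [0.4398, 0.1088, 0.0978]
tcp_rot: [-179.9, -0.0, 108.3]
contact_force: [-3.9, -3.0, -1.5]
width: 0.01
```

```bash
python3 tq.py 2>/dev/null
```

```text
t 19.55 pos [0.4398 0.1088 0.0978] rot [-1.7994e+02 -2.0000e-02  1.0834e+02] F [-3.87 -3.03 -1.53] T [-0.513  0.906  0.041] F in tool [-1.65 -4.63  1.54]
M eye 0.204 r 0.1005 eye off bar line mm (left+) 0.65 w 0.009955035212823732
```

>>> carry_out(deltas=[0.6, 0, 0, 0, 0, 0.35, 255, 0.6, 0, 0, 0, 0, 0.35, 255])

```text
clock: 19.8
position: [0.4394, 0.1099, 0.0978]
tcp_rot: [-179.9, -0.0, 107.6]
contact_force: [-4.9, -3.4, -1.1]
width: 0.0099
```

```bash
python3 tq.py 2>/dev/null
```

```text
t 19.8 pos [0.4394 0.1099 0.0978] rot [-1.7994e+02 -2.0000e-02  1.0764e+02] F [-4.88 -3.42 -1.12] T [-0.449  0.819 -0.001] F in tool [-1.78 -5.69  1.13]
M eye 0.174 r 0.1005 eye off bar line mm (left+) 0.66 w 0.009899057208518568
```

>>> carry_out(deltas=[0.6, 0, 0, 0, 0, 0.35, 255, 0.6, 0, 0, 0, 0, 0.35, 255])

```text
clock: 20.05
position: [0.4391, 0.1111, 0.0978]
tcp_rot: [-179.9, -0.0, 106.9]
contact_force: [-4.9, -2.3, -2.9]
width: 0.0096
```

```bash
python3 tq.py 2>/dev/null
```

```text
t 20.05 pos [0.4391 0.1111 0.0978] rot [-1.7994e+02 -2.0000e-02  1.0694e+02] F [-4.87 -2.27 -2.86] T [-0.499  0.947  0.032] F in tool [-0.76 -5.32  2.86]
M eye 0.104 r 0.1005 eye off bar line mm (left+) 0.69 w 0.009609788888947375
```

Still only drag.

>>> carry_out(deltas=[0.6, 0, 0, 0, 0, 0.35, 255, 0.6, 0, 0, 0, 0, 0.35, 255])

```text
clock: 20.3
position: [0.4387, 0.1122, 0.0978]
tcp_rot: [-179.9, -0.0, 106.2]
contact_force: [-4.6, -1.4, -1.9]
width: 0.0097
```

>>> carry_out(deltas=[0.6, 0, 0, 0, 0, 0.35, 255, 0.6, 0, 0, 0, 0, 0.35, 255])

```text
clock: 20.55
position: [0.4384, 0.1134, 0.0978]
tcp_rot: [-179.9, -0.0, 105.5]
contact_force: [-3.9, -2.3, -1.8]
width: 0.0099
```

>>> carry_out(deltas=[0.6, 0, 0, 0, 0, 0.35, 255, 0.6, 0, 0, 0, 0, 0.35, 255])

```text
clock: 20.8
position: [0.4381, 0.1145, 0.0978]
tcp_rot: [-179.9, -0.0, 104.8]
contact_force: [-4.0, -1.8, -1.5]
width: 0.01
```

```bash
python3 tq.py 2>/dev/null
```

```text
t 20.8 pos [0.4381 0.1145 0.0978] rot [-1.7994e+02 -2.0000e-02  1.0485e+02] F [-4.02 -1.84 -1.47] T [-0.376  0.944  0.057] F in tool [-0.74 -4.36  1.47]
M eye 0.129 r 0.1005 eye off bar line mm (left+) 0.75 w 0.010013608138900539
```

>>> carry_out(deltas=[0.6, 0, 0, 0, 0, 0.35, 255, 0.6, 0, 0, 0, 0, 0.35, 255])

```text
clock: 21.05
position: [0.4378, 0.1157, 0.0978]
tcp_rot: [-179.9, -0.0, 104.1]
contact_force: [-4.1, -2.3, -2.1]
width: 0.0099
```

>>> carry_out(deltas=[0.6, 0, 0, 0, 0, 0.35, 255, 0.6, 0, 0, 0, 0, 0.35, 255])

```text
clock: 21.3
position: [0.4375, 0.1169, 0.0978]
tcp_rot: [-179.9, -0.0, 103.4]
contact_force: [-5.1, -3.2, -1.6]
width: 0.01
```

>>> carry_out(deltas=[0.6, 0, 0, 0, 0, 0.35, 255, 0.6, 0, 0, 0, 0, 0.35, 255])

```text
clock: 21.55
position: [0.4372, 0.118, 0.0978]
tcp_rot: [-179.9, -0.0, 102.7]
contact_force: [-4.6, -2.7, -1.7]
width: 0.0098
```

```bash
python3 tq.py 2>/dev/null
```

```text
t 21.55 pos [0.4372 0.118  0.0978] rot [-1.7994e+02 -1.0000e-02  1.0275e+02] F [-4.65 -2.71 -1.74] T [-0.504  0.878  0.084] F in tool [-1.62 -5.13  1.74]
M eye 0.242 r 0.1005 eye off bar line mm (left+) 0.84 w 0.009833649676161411
```

>>> carry_out(deltas=[0.6, 0, 0, 0, 0, 0.35, 255, 0.6, 0, 0, 0, 0, 0.35, 255])

```text
clock: 21.8
position: [0.4369, 0.1191, 0.0978]
tcp_rot: [-179.9, -0.0, 102.0]
contact_force: [-5.0, -2.7, -1.6]
width: 0.0101
```

```bash
python3 tq.py 2>/dev/null
```

```text
t 21.8 pos [0.4369 0.1191 0.0978] rot [-179.94   -0.    102.05] F [-4.97 -2.7  -1.56] T [-0.6    0.92   0.079] F in tool [-1.6  -5.42  1.57]
M eye 0.235 r 0.1005 eye off bar line mm (left+) 0.92 w 0.010105087866411714
```

>>> carry_out(deltas=[0.6, 0, 0, 0, 0, 0.35, 255, 0.6, 0, 0, 0, 0, 0.35, 255])

```text
clock: 22.05
position: [0.4367, 0.1203, 0.0978]
tcp_rot: [-179.9, 0.0, 101.3]
contact_force: [-4.8, -3.0, -2.0]
width: 0.0095
```

```bash
python3 tq.py 2>/dev/null
```

```text
t 22.05 pos [0.4367 0.1203 0.0978] rot [-179.94    0.    101.35] F [-4.78 -2.96 -2.01] T [-0.641  0.899  0.157] F in tool [-1.96 -5.26  2.02]
M eye 0.349 r 0.1005 eye off bar line mm (left+) 0.98 w 0.009481653976095154
```

The stop is felt: M has gone from 0.24 to 0.35. Continue the nip.

>>> carry_out(deltas=[0.6, 0, 0, 0, 0, 0.35, 255, 0.6, 0, 0, 0, 0, 0.35, 255, 0, 0, 0, 0, 0, 0, 255])

```text
clock: 22.42
position: [0.4365, 0.1214, 0.0978]
tcp_rot: [-179.9, 0.0, 100.7]
contact_force: [-4.9, -4.2, -2.7]
width: 0.0099
```

```bash
python3 tq.py 2>/dev/null
```

```text
t 22.425 pos [0.4365 0.1214 0.0978] rot [-1.7994e+02  1.0000e-02  1.0065e+02] F [-4.87 -4.24 -2.7 ] T [-0.761  0.888  0.153] F in tool [-3.27 -5.57  2.71]
M eye 0.475 r 0.1004 eye off bar line mm (left+) 1.09 w 0.009858325656483664
```

>>> carry_out(deltas=[0.6, 0, 0, 0, 0, 0.35, 255, 0.6, 0, 0, 0, 0, 0.35, 255, 0, 0, 0, 0, 0, 0, 255])

```text
clock: 22.8
position: [0.4363, 0.1225, 0.0978]
tcp_rot: [-179.9, 0.0, 100.0]
contact_force: [-3.5, -4.6, -1.3]
width: 0.0096
```

```bash
python3 tq.py 2>/dev/null
```

```text
t 22.8 pos [0.4363 0.1225 0.0978] rot [-1.7994e+02  2.0000e-02  9.9950e+01] F [-3.49 -4.6  -1.28] T [-0.875  0.903  0.101] F in tool [-3.93 -4.24  1.29]
M eye 0.491 r 0.1004 eye off bar line mm (left+) 1.18 w 0.009569708074767364
```

>>> carry_out(deltas=[0.6, 0, 0, 0, 0, 0.35, 255, 0.6, 0, 0, 0, 0, 0.35, 255, 0, 0, 0, 0, 0, 0, 255])

```text
clock: 23.18
position: [0.4361, 0.1236, 0.0978]
tcp_rot: [-179.9, 0.0, 99.3]
contact_force: [-3.2, -5.3, -1.3]
width: 0.0097
```

```bash
for i in 1; do python3 tq.py 2>/dev/null; done
```

```text
t 23.175 pos [0.4361 0.1236 0.0978] rot [-1.7994e+02  4.0000e-02  9.9250e+01] F [-3.17 -5.29 -1.27] T [-0.928  0.886  0.206] F in tool [-4.71 -3.98  1.28]
M eye 0.674 r 0.1004 eye off bar line mm (left+) 1.27 w 0.009689041396631456
```

>>> carry_out(deltas=[0.2, 0, 0, 0, 0, 0.1, 255, 0, 0, 0, 0, 0, 0, 255])

```text
clock: 23.42
position: [0.4361, 0.1238, 0.0978]
tcp_rot: [-179.9, 0.0, 99.2]
contact_force: [-3.9, -4.6, -2.4]
width: 0.0099
```

```bash
python3 tq.py 2>/dev/null; python3 - <<'E'
from h import *
for n in("side","top"):
    d=manip.grab_frame(n);cv2.imwrite(f"pics/{n}12.png",d)
    if n=="side":cv2.imwrite("pics/m12.png",cv2.resize(d[220:310,220:330],None,fx=7,fy=7,interpolation=cv2.INTER_CUBIC))
E
python3 tq.py 2>/dev/null
```

```text
t 23.425 pos [0.4361 0.1238 0.0978] rot [-1.7994e+02  4.0000e-02  9.9150e+01] F [-3.92 -4.55 -2.42] T [-0.98   0.84   0.147] F in tool [-3.87 -4.59  2.43]
M eye 0.53 r 0.1004 eye off bar line mm (left+) 1.28 w 0.00993836848709223
t 23.525 pos [0.4361 0.1238 0.0978] rot [-1.7994e+02  4.0000e-02  9.9150e+01] F [-4.6  -5.38 -1.52] T [-0.99   0.826  0.137] F in tool [-4.57 -5.4   1.52]
M eye 0.59 r 0.1004 eye off bar line mm (left+) 1.29 w 0.009665655542126167
```

View pics/m12.png

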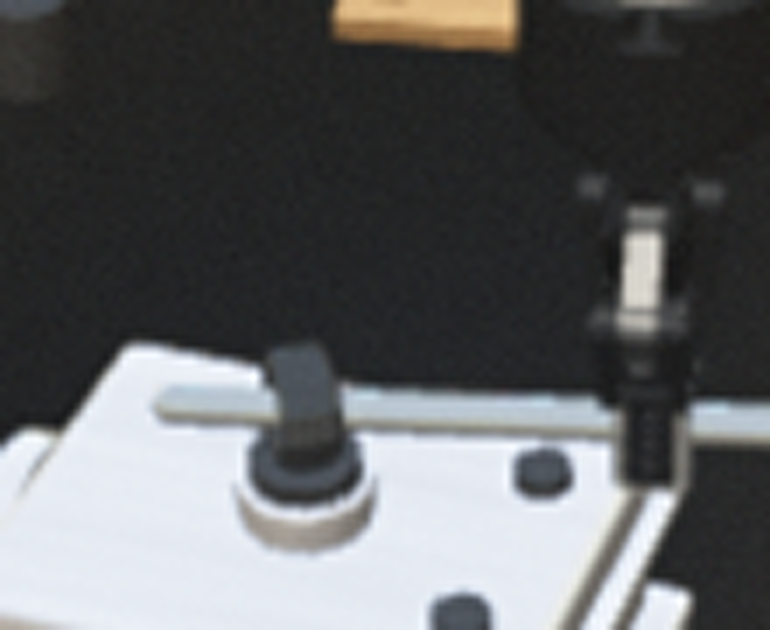

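>>> carry_out(deltas=[0.6, 0, 0, 0, 0, 0.3, 255, 0.5, 0, 0, 0, 0, 0.3, 255, 0, 0, 0, 0, 0, 0, 255])

```text
clock: 23.9
position: [0.4359, 0.1248, 0.0978]
tcp_rot: [-179.9, 0.0, 98.6]
contact_force: [-4.1, -5.8, -1.9]
width: 0.0099
```

```bash
python3 tq.py 2>/dev/null
```

```text
t 23.9 pos [0.4359 0.1248 0.0978] rot [-1.7993e+02  5.0000e-02  9.8550e+01] F [-4.14 -5.79 -1.94] T [-1.198  0.792  0.12 ] F in tool [-5.11 -4.96  1.95]
M eye 0.628 r 0.1005 eye off bar line mm (left+) 1.28 w 0.009892713504777278
```

>>> carry_out(deltas=[0, 0, 0, 0, 0, 0, 255])

```text
clock: 24.02
position: [0.4359, 0.1248, 0.0978]
tcp_rot: [-179.9, 0.0, 98.6]
contact_force: [-4.2, -5.8, -2.7]
width: 0.0099
```

```bash
python3 tq.py 2>/dev/null
```

```text
t 24.025 pos [0.4359 0.1248 0.0978] rot [-1.7994e+02  5.0000e-02  9.8550e+01] F [-4.21 -5.79 -2.74] T [-1.092  0.816  0.225] F in tool [-5.09 -5.02  2.75]
M eye 0.73 r 0.1004 eye off bar line mm (left+) 1.31 w 0.009930953411757665
```

Nipped at about 0.7 N m. Back off 20° inside the slack, so the bar lines up with the hole.

>>> carry_out(deltas=[-3.5, 0.1, 0, 0, 0, -2, 255, -7, 0.2, 0, 0, 0, -4, 255, -7, 0.2, 0, 0, 0, -4, 255, -7, 0.2, 0, 0, 0, -4, 255, -7, 0.2, 0, 0, 0, -4, 255, -3.5, 0.1, 0, 0, 0, -2, 255, 0, 0, 0, 0, 0, 0, 255])

```text
clock: 24.9
position: [0.448, 0.0922, 0.0981]
tcp_rot: [179.9, -0.0, 118.5]
contact_force: [-0.8, -0.5, -1.7]
width: 0.0097
```

```bash
python3 tq.py 2>/dev/null; python3 - <<'E'
from h import *
d=manip.grab_frame("side");cv2.imwrite("pics/m13.png",cv2.resize(d[220:310,220:330],None,fx=7,fy=7,interpolation=cv2.INTER_CUBIC))
E
```

```text
t 24.9 pos [0.448  0.0922 0.0981] rot [179.94  -0.   118.54] F [-0.83 -0.46 -1.73] T [0.004 0.101 0.086] F in tool [-0.   -0.95  1.73]
M eye 0.085 r 0.0998 eye off bar line mm (left+) 1.31 w 0.009667689022034485
```

View pics/m13.png

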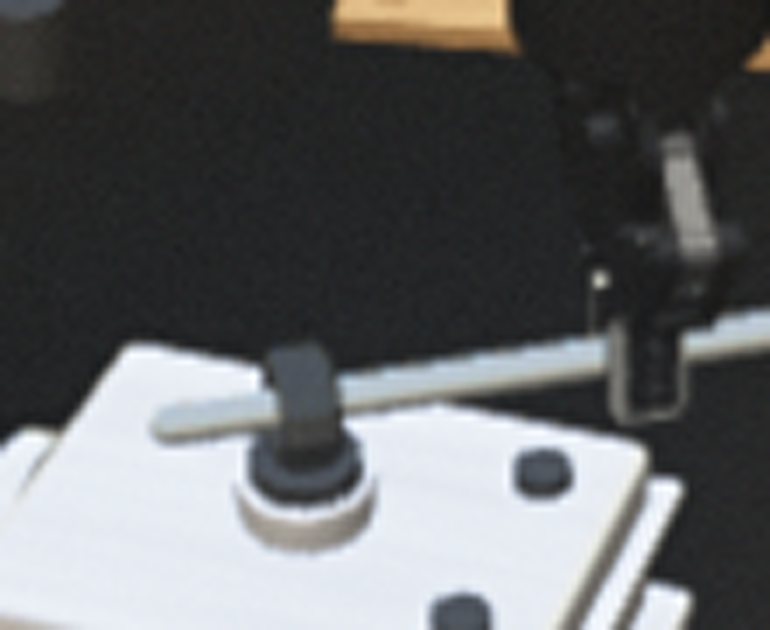

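The ring has not moved and the bar is free. Draw it out.

>>> carry_out(deltas=[0, -5, 0, 0, 0, 0, 255, 0, -8, 0, 0, 0, 0, 255, 0, -8, 0, 0, 0, 0, 255, 0, 0, 0, 0, 0, 0, 255])

```text
clock: 25.45
position: [0.4284, 0.0818, 0.098]
tcp_rot: [-180.0, -0.0, 118.6]
contact_force: [0.9, -0.4, -2.2]
width: 0.0098
```

```bash
python3 tq.py 2>/dev/null
```

```text
t 25.45 pos [0.4284 0.0818 0.098 ] rot [-179.99   -0.    118.57] F [ 0.92 -0.39 -2.24] T [0.039 0.057 0.034] F in tool [-0.78  0.62  2.24]
M eye 0.13 r 0.122 eye off bar line mm (left+) 1.02 w 0.009833824220313423
```

>>> carry_out(deltas=[0, -10, 0, 0, 0, 0, 255, 0, -10, 0, 0, 0, 0, 255, 0, -10, 0, 0, 0, 0, 255, 0, -10, 0, 0, 0, 0, 255, 0, -10, 0, 0, 0, 0, 255, 0, -10, 0, 0, 0, 0, 255, 0, 0, 0, 0, 0, 0, 255])

```text
clock: 26.32
position: [0.3757, 0.053, 0.098]
tcp_rot: [-180.0, 0.0, 118.6]
contact_force: [0.0, 0.8, -1.2]
width: 0.0102
```

```bash
python3 tq.py 2>/dev/null; python3 - <<'E'
from h import *
d=manip.grab_frame("side");cv2.imwrite("pics/m14.png",cv2.resize(d[220:310,220:350],None,fx=6,fy=6,interpolation=cv2.INTER_CUBIC))
snap("w14")
E
```

```text
t 26.325 pos [0.3757 0.053  0.098 ] rot [-180.      0.    118.57] F [ 0.04  0.78 -1.2 ] T [-0.021  0.018 -0.011] F in tool [0.66 0.41 1.2 ]
M eye -0.131 r 0.1819 eye off bar line mm (left+) 1.11 w 0.01017651342571672
26.375 [0.37632061 0.05314824 0.09808741] [1.79980232e+02 1.07110756e-02 1.18573894e+02]
```

View pics/m14.png

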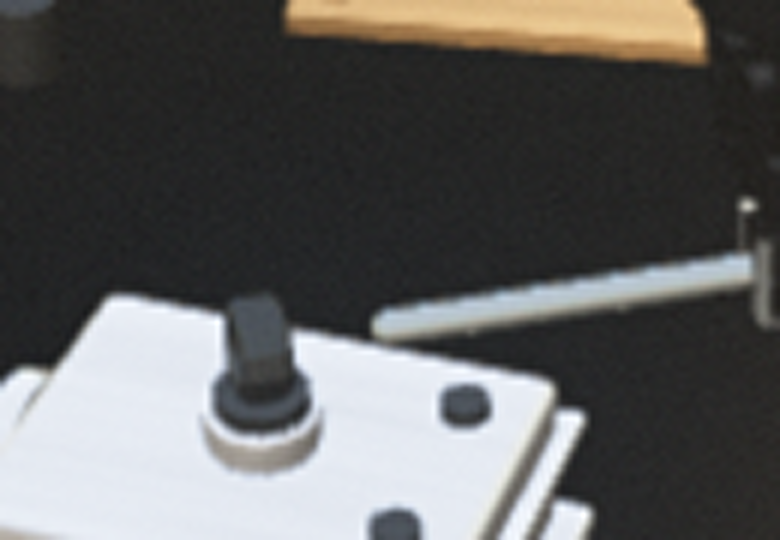

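View pics/w14.png

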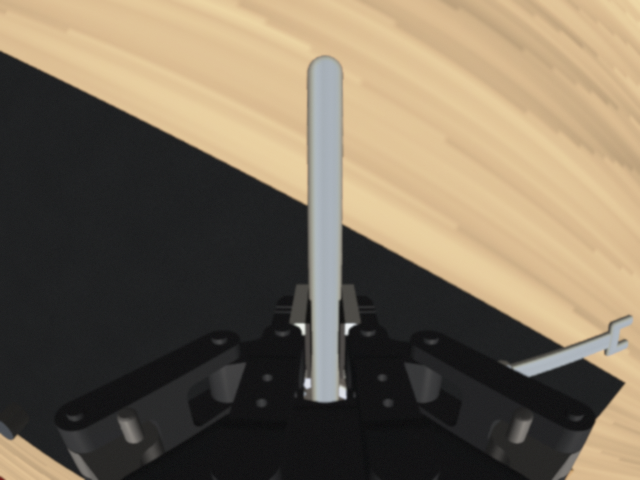

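Bar is out cleanly, unslipped in the grip (rear end still at (325,57)), and the eye stays put. Carry it back over the rest.

```bash
python3 - <<'E'
from h import *
p,r=pose()
plan([(p+[-.01,-.005,.07],[180,0,118.5],2),([.5138,-.2711,.12],[180,0,96.19],9)],255)
E
```

```text
11 end [ 0.513801   -0.27108915  0.11996822] [1.79971974e+02 4.34321424e-03 9.61858877e+01]
0.2, -5.6, -35, 0, 0, 0, 255,
0.2, -5.5, -35, 0, 0, 0.1, 255,
-39, -2.6, 5.4, 0, 0, 2.5, 255,
-39, -0.8, 5.3, 0, 0, 2.5, 255,
-39.1, 0.9, 5.4, 0, 0, 2.5, 255,
-39, 2.5, 5.3, 0, 0, 2.5, 255,
-38.8, 4.3, 5.4, 0, 0, 2.5, 255,
-38.7, 5.9, 5.3, 0, 0, 2.4, 255,
-38.3, 7.6, 5.4, 0, 0, 2.5, 255,
-38, 9.2, 5.3, 0, 0, 2.4, 255,
-37.5, 10.8, 5.4, 0, 0, 2.5, 255,
```

>>> carry_out(deltas=[0, -5.5, -35, 0, 0, 0, 255, 0, -5.5, -35, 0, 0, 0.1, 255, -39, -2.5, 5.4, 0, 0, 2.5, 255, -39, -1, 5.4, 0, 0, 2.5, 255, -39, 1, 5.4, 0, 0, 2.5, 255, -39, 2.5, 5.3, 0, 0, 2.5, 255, -39, 4.5, 5.3, 0, 0, 2.5, 255, -38.5, 6, 5.3, 0, 0, 2.4, 255, -38.5, 7.5, 5.3, 0, 0, 2.5, 255, -38, 9, 5.3, 0, 0, 2.4, 255, -37.5, 11, 5.3, 0, 0, 2.5, 255, 0, 0, 0, 0, 0, 0, 255, 0, 0, 0, 0, 0, 0, 255])

```text
clock: 28.05
position: [0.514, -0.271, 0.1196]
tcp_rot: [-180.0, -0.0, 96.2]
contact_force: [-0.9, 0.9, -2.1]
width: 0.0097
```

```bash
python3 - <<'E'
from h import *
snap("w15"); print(delta([.5138,-.2711,.0258],[180,0,96.19]))
cv2.imwrite("pics/top15.png",manip.grab_frame("top"))
E
```

```text
28.05 [ 0.51403407 -0.27096305  0.11962209] [-1.79968700e+02 -4.09949638e-02  9.62210428e+01]
(array([-0.4577751 , -0.1784226 , 94.09603862]), array([-0.01954093, -0.02657775,  0.04976677]))
```

View pics/w15.png

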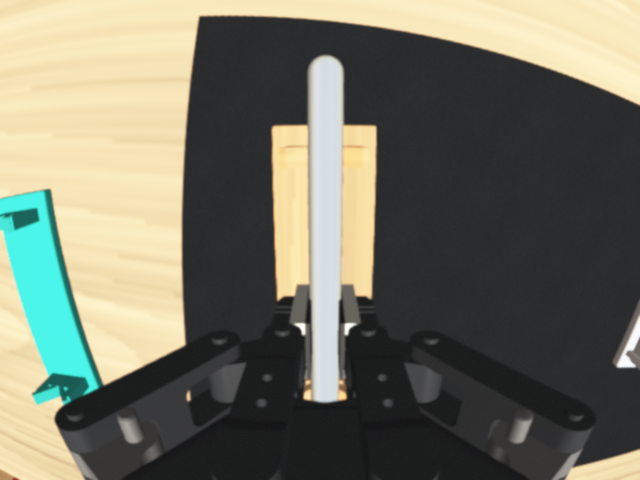

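The bar at column 325 lies over the middle of the rest (272 to 377). Lower it.

>>> carry_out(deltas=[-0.4, 0, 30, 0, 0, 0, 255, 0, 0, 30, 0, 0, 0, 255, 0, 0, 18, 0, 0, 0, 255, 0, 0, 8, 0, 0, 0, 255, 0, 0, 5, 0, 0, 0, 255, 0, 0, 0, 0, 0, 0, 255])

```text
clock: 28.9
position: [0.5143, -0.2717, 0.0293]
tcp_rot: [180.0, 0.0, 96.2]
contact_force: [-0.9, 0.1, -2.0]
width: 0.0097
```

>>> carry_out(deltas=[0, 0, 1.5, 0, 0, 0, 255, 0, 0, 1, 0, 0, 0, 255, 0, 0, 0, 0, 0, 0, 255])

```text
clock: 29.28
position: [0.5142, -0.2718, 0.0266]
tcp_rot: [180.0, 0.0, 96.2]
contact_force: [1.1, 0.6, -1.4]
width: 0.0098
```

>>> carry_out(deltas=[0, 0, 1, 0, 0, 0, 255, 0, 0, 0, 0, 0, 0, 255])

```text
clock: 29.52
position: [0.5143, -0.2717, 0.0259]
tcp_rot: [180.0, 0.0, 96.2]
contact_force: [-1.7, 2.3, 4.3]
width: 0.0097
```

```bash
python3 - <<'E'
from h import *
s=manip.sense();print(s["position"],s["contact_force"],s["ft_torque"])
d=manip.grab_frame("side");cv2.imwrite("pics/m16.png",cv2.resize(d[150:240,240:370],None,fx=6,fy=6,interpolation=cv2.INTER_CUBIC))
E
```

```text
[ 0.51426341 -0.2716949   0.02585421] [-1.74087925  2.28168947  4.34207788] [0.33299595 0.2479721  0.0190487 ]
```

View pics/m16.png

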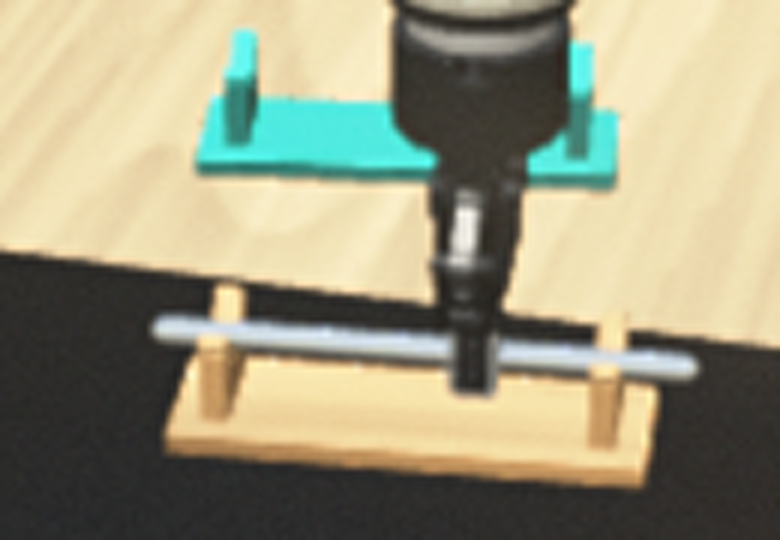

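The bar is in both notches with about 5 N of contact. Release and rise.

>>> carry_out(deltas=[0, 0, 0, 0, 0, 0, 200, 0, 0, 0, 0, 0, 0, 150, 0, 0, 0, 0, 0, 0, 100, 0, 0, 0, 0, 0, 0, 50, 0, 0, 0, 0, 0, 0, 0, 0, 0, 0, 0, 0, 0, 0, 0, 0, 0, 0, 0, 0, 0, 0, 0, 0, 0, 0, 0, 0])

```text
clock: 30.58
position: [0.5141, -0.2717, 0.0255]
tcp_rot: [-180.0, -0.0, 96.2]
contact_force: [-0.3, 0.2, 0.1]
width: 0.0856
```

>>> carry_out(deltas=[0, 0, -10, 0, 0, 0, 0, 0, 0, -30, 0, 0, 0, 0, 0, 0, -40, 0, 0, 0, 0, 0, -20, -50, 0, 0, 0, 0, 0, -30, -50, 0, 0, 0, 0, 0, 0, 0, 0, 0, 0, 0, 0, 0, 0, 0, 0, 0, 0])

```text
clock: 31.45
position: [0.4644, -0.2771, 0.2057]
tcp_rot: [180.0, 0.0, 96.2]
contact_force: [0.5, -1.0, -1.2]
width: 0.0852
```

```bash
python3 - <<'E'
from h import *
im,i=snap("w17")
t=manip.grab_frame("top");d=manip.grab_frame("side")
f=lambda c,k:cv2.resize(c,None,fx=k,fy=k,interpolation=cv2.INTER_CUBIC)
cv2.imwrite("pics/m17.png",np.hstack([f(d[190:240,250:370],3.3),f(d[255:305,230:320],4)[:165]]));cv2.imwrite("pics/side17.png",d);cv2.imwrite("pics/top17.png",t)
E
```

```text
31.45 [ 0.46444446 -0.27714894  0.20567513] [1.79975413e+02 1.81122393e-02 9.61801290e+01]
```

View pics/w17.png

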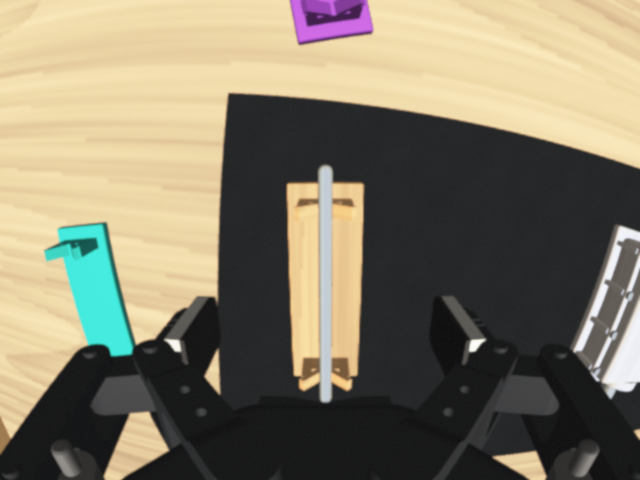

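View pics/side17.png

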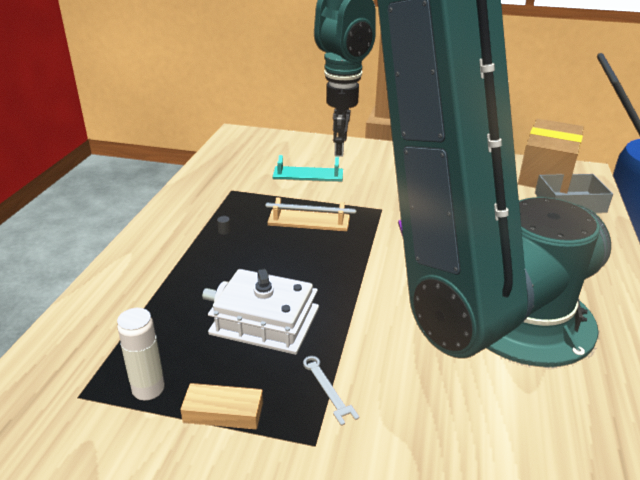

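The bar is back in both notches, running from (325,170) to (325,400), and the other objects have not moved. There is time left, so I take one overhead look at the eye's final angle.

>>> carry_out(deltas=[45, 10, -3, 0, 0, 0, 0, 45, 10, -3, 0, 0, 0, 0, 45, 10, -3, 0, 0, 0, 0, 45, 10, -3, 0, 0, 0, 0, 45, 10, -3, 0, 0, 0, 0, 45, 10, -3, 0, 0, 0, 0, 45, 10, -3, 0, 0, 0, 0, 45, 10, -3, 0, 0, 0, 0, 37, 12, 0, 0, 0, 0, 0, 0, 0, 0, 0, 0, 0, 0, 0, 0, 0, 0, 0, 0, 0])

```text
clock: 32.98
position: [0.5128, 0.1274, 0.2288]
tcp_rot: [-179.9, 0.0, 96.2]
contact_force: [-0.9, -0.0, 0.2]
width: 0.0853
```

```bash
python3 - <<'E'
from h import *
im,i=snap("w18");u,v=proj("wrist",[.534,.141,.113],i);u,v=int(u),int(v);print(u,v)
cv2.imwrite("pics/e18.png",np.clip(cv2.resize(im[v-40:v+40,u-50:u+50],None,fx=7,fy=7,interpolation=cv2.INTER_CUBIC)*1.6,0,255).astype(np.uint8))
E
```

```text
32.975 [0.51281272 0.12738809 0.22875275] [-1.79917547e+02  1.04126512e-02  9.62336526e+01]
338 265
```

View pics/e18.png

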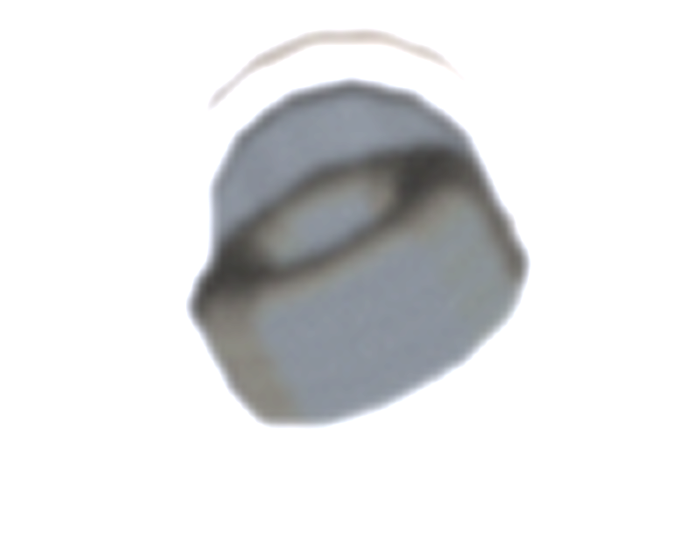

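The eye's hole axis is now at about 30 to 33°, from about 85° at the start. That is roughly 0.9 to 1.0 rad clockwise, inside the expected range. Hand in.

```bash
python3 - <<'E'
from rig import manip
print(manip.sign_off())
E
```

```text
the job is handed in; nothing more can be done
None
```

The eye is screwed home and nipped against its stop, and the bar is back on its wooden rest. I handed the job in at about 33 s of the 66 s allowed.

**What I did:** I took the bar from the rest, slid it through the eye and turned the eye clockwise at about 100 mm from its centre. Drag was about 0.1 N m until the stop, where I nipped it up to about 0.6–0.7 N m. I then backed the bar off within its slack, drew it straight out and laid it back in both notches.

**Last checks:**
- **Bar:** the wrist and side pictures show it lying level in the rest, within a pixel or so of where it first lay. It had not slipped in the grip.
- **Eye:** it did not move when the bar was drawn out. Its hole went from about 85° to roughly 30–33°, so about 0.9–1.0 rad against the 0.6–1.0 rad expected.
- **Other objects:** none had moved in the side view, the gripper did not touch the gearbox or the eye, and the robot was touching nothing at hand-in.

**Uncertain or disagreeing:**
- **Side camera:** it placed the eye about 3 mm from where the wrist camera did. I moved the bar 1.5 mm towards it, and it went in without measurable resistance.
- **Torque:** readings scatter by up to about 0.1 N m, so the nip is known only to that.
- **Final angle:** it was read by eye from one picture, so take it as good to a few degrees.

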